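# Make up two mould-shop kits

### The job

Make up the two kits from the stock along the front of the bench: the wooden wedge, the purple clip and the pink tile go into the blue tray, the white-capped jar and the white tile into the yellow tray. Set each one down centred in and square to its own outline on the tray floor, the tiles dimple up and the jar upright; either end of a piece may point forward. Leave the cork bung standing where it is.

Things in the scene. Friction and masses are not known exactly. Their poses are not given: they have to be found in the camera images.
- wedge_centre (a point): Centre (half-way up) of the plain hardwood wedge, 32 mm wide, 90 mm long, 22 mm high at its thick end and tapering to nearly nothing at the other; it lies flat, its upright long sides 32 mm apart. Its y axis is its long axis, which at the start points roughly (within 0.4 rad) along world x; z is up. Starts anywhere in the row of stock along the near edge of the bench, about 85 mm apart.
- peg_centre (a point): Centre (half-way up) of the purple plastic clip, a straight channel piece 15 mm wide, 72 mm long, 12 mm high. Its y axis is its long axis, which at the start points roughly (within 0.4 rad) along world x; z is up. Starts anywhere in the row of stock along the near edge of the bench, about 85 mm apart.
- pink_tile_centre (a point): Centre (half-way up) of the pinkish plaster test tile (cream-coloured in warm light, always darker than the white one), 38 mm wide, 48 mm long, 13 mm thick, flat, dimple up. Its y axis is its long axis, which at the start points roughly (within 0.4 rad) along world x; z is up. Starts anywhere in the row of stock along the near edge of the bench, about 85 mm apart.
- white_tile_centre (a point): Centre (half-way up) of the white plaster test tile, 42 mm wide, 52 mm long, 15 mm thick, flat, dimple up. Its y axis is its long axis, which at the start points roughly (within 0.4 rad) along world x; z is up. Starts anywhere in the row of stock along the near edge of the bench, about 85 mm apart.
- jar_centre (a point): Centre (half-way up) of the small upright white-capped jar, about 47 mm across and 98 mm high; its z axis runs up through the cap. It is far taller than the rest: a wide gripper reaching down to the pieces next to it in the row may strike it while it stands there. Starts anywhere in the row of stock along the near edge of the bench, about 85 mm apart.
- bung_centre (a point): Centre (half-way up) of the loose cork bung, 34 mm across at the foot, 42 mm at the top, 32 mm high, standing on its narrow end. It belongs to no kit and stands at the left-hand end of the row of stock, by the foot of the tall panel.
- blue_tray: Shallow blue kit tray, 112 (x) x 200 mm (y), fixed on the bench beyond the stock row. Origin: centre of its underside; x away from the robot, y left, z up. Floor 4 mm, rim 8 mm above the bench. White outlines, long sides along x: wedge (40 x 98 mm) at x 0, y +55 mm; clip (23 x 80) at 0, 0; tile (46 x 56) at 0, -55 mm. Keep the arm clear of the tall panel standing left of the trays.
- yellow_tray: Shallow yellow kit tray, 112 (x) x 200 mm (y), fixed on the bench beyond the stock row. Origin: centre of its underside; x away from the robot, y left, z up. Floor 4 mm, rim 8 mm above the bench. Black outlines: a ring for the jar (55 mm) at x 0, y +50 mm; a rectangle for the tile (50 x 60 mm, long side along x) at x 0, y -50 mm.
Things that resemble listed ones, but are neither listed nor needed, are in the scene too. Of the things that look like the part that bears peg_centre, take the one that is nearest to the robot's base at the start.

How it is judged:
By the outcome, as a careful person would: the job done as asked, in the order asked, and still so for the second after the job is handed in, with the robot touching nothing.
It also fails if it takes over 106 s, if anything falls off the work surface, if the arm or the gripper's body presses on something with over 40 N, if the wrist force passes 120 N, or if a joint passes its speed limit or range.

### The arm

A 6-joint arm with a two-finger parallel gripper is mounted at the origin on a cart in front of the work surface, level with it; the furniture and walls round the work are solid. World frame = base frame: x ahead of the robot, y to its left, z up, the work surface at z = 0. Lengths are in m, angles in rad, forces in N, time in s.
With the tool pointing down it reaches from about 0.4 to 0.925 m from the base axis. Payload 3.4 kg.
Tool frame: the origin (TCP) lies on the centre line of the jaws, within the pads' length; the fingertips stand 25 mm ahead of it and the grasp point (between the pads) lies 6 mm ahead of it; y points along the fingers, z is the direction in which the jaws open and shut, and the axes are right-handed (so a half turn about y gives the same grasp; the last joint's range is limited). The gripper opens to 85 mm and grips with 20 to 120 N. Pads are 22 mm wide; open, the fingers measure 114 mm over their backs; the gripper's body (76 mm by 85 mm) begins 54 mm behind the grasp point. The pads swing forward as they close: fully open they stand 13 mm farther back than shut.
Start: joints at [-1.341, 0.307, 1.506, -0, 1.328, -0.073], TCP at [0.172, -0.549, 0.219] pointing down, gripper open.
Joint ranges: [-3.12, 3.12], [-1.05, 2.28], [0.14, 2.33], [-1.42, 4.57], [0.1, 2.73], [-2.68, 2.68]. Speed limits (rad/s): [2.57, 2.57, 3.14, 3.14, 3.14, 3.14].

### API

Orientations are given as a unit quaternion [w, x, y, z].
In Python, from cell import robot gives the robot as it stands.
- The arm moves only by the shell command python3 -m handwheel 'ROWS' [FORCE]. ROWS is JSON, one flat list of numbers, 7 for each row, row after row: the shift along the tool's x, y, z in mm, then the turn, a rotation vector about the tool's x, y, z in degrees, then the closure, from 0 (fully open) to 1 (shut). In form: [dx, dy, dz, ax, ay, az, fingers, dx, dy, dz, ax, ay, az, fingers, ...]. A call has 1 to 20 rows; each row shifts and turns the commanded pose from where the row before left it, along the tool's axes as they then stand; what a row does not reach is not made up. A row lasts 1/10 s, in which the tool goes at most 50 mm and 8.59 degrees, less where a joint would pass 70% of its speed; a pose out of reach is approached as far as the arm can. A call with a gripper value outside its range is refused whole. The fingers move at their own pace and stop on an object; FORCE is the grip in N (left out, the last holds). Time passes only in rows, so rows that do not move let the fingers close. It gives the time, the measured TCP pose, the force and the opening at its end, in the units of the state.
- robot.sense(): the state, without advancing time (a new reading comes with each control period).
- robot.snapshot(name): name is "scene" or "top" or "wrist"; returns the picture (420x560x3 uint8, red, green, blue); there is no depth.
- robot.camera_params(name): a dict with "camera_matrix" (3x3 intrinsics, pixels), "extrinsics" (4x4, takes a point from world to camera coordinates). Camera axes: x right, y up, looking along -z (the intrinsics and any distortion apply to the point x, -y, -z); pixel columns grow to the right and rows downward; lengths in m; the calibration is good to about 2 mm. The wrist camera is an equidistant fisheye: a pixel r from the principal point sees the ray r / f radians off the axis. A picture is of the moment at which its call begins: read the wrist's pose just before it. camera_params takes no time and is no camera call; for the wrist camera it gives the pose at the moment of the call.
- robot.sign_off(): hands the job in, once; it reports no verdict.
The state is a dict: "clock": time; "joint_pos": joint angles; "joint_vel": joint speeds; "tau": joint torques, N m; "tool_pos": TCP position; "ee_rot": TCP orientation; "ft_force": force on the tool from outside, world axes, zero at the start; "torque": the same for the moment, N m; "width": finger opening in m.
Only numpy, scipy, OpenCV 4.12 (cv2) and the standard library are available. Lean on these libraries where they do the work, as an engineer would, in place of code of your own. Each camera call takes 0.05 s, during which the arm holds its last target.

## Working session

There is one attempt and no reset: what is moved stays moved. The work goes in short steps, Python scripts to look and compute and a shell command to move; the robot and the scene stay as the last step left them, time stands still between calls to the robot, and variables do not carry over. Pictures are saved under pics/ and viewed, and the job is handed in when it is done.

```bash
ls; mkdir -p pics
cat > h.py <<'E'
import numpy as np, cv2
from cell import robot
def snap(n,f):
    p=robot.camera_params(n); im=robot.snapshot(n); cv2.imwrite('pics/'+f+'.png',im[:,:,::-1]); np.savez('pics/'+f+'.npz',K=p['camera_matrix'],E=p['extrinsics'],n=n,im=im); return im,p
E
python3 - <<'E'
from h import *
print(robot.sense())
for n in ["scene","top","wrist"]:
    im,p=snap(n,n+'0'); print(n,p)
E
```

```text
pics
{'clock': 0.0, 'joint_pos': array([-1.34049634e+00,  3.07558926e-01,  1.50761565e+00,  1.10091786e-05,
        1.32845086e+00, -7.34921594e-02]), 'joint_vel': array([-0.00167413,  0.00050303, -0.00172458,  0.00040903, -0.00018958,
       -0.00195337]), 'tau': array([ 1.71523239e-03, -4.57552671e+01, -2.51914680e+01,  2.07960256e-04,
        1.32918745e-02,  2.11280457e-05]), 'tool_pos': array([ 0.1718285 , -0.54798264,  0.21811094]), 'ee_rot': array([ 0.10694069, -0.10704574,  0.69968169, -0.69824812]), 'ft_force': array([0.51509163, 0.75132789, 0.54319919]), 'torque': array([ 0.0329258 , -0.01043209, -0.01775541]), 'width': 0.08558190774487694}
scene {'camera_matrix': array([[479.64589779,   0.        , 289.48173476],
       [  0.        , 479.64589779, 213.0658478 ],
       [  0.        ,   0.        ,   1.        ]]), 'extrinsics': array([[-0.88545744, -0.46446592, -0.01537922,  0.45610819],
       [ 0.21092973, -0.43116416,  0.87727198, -0.21264078],
       [-0.41409391,  0.77354307,  0.47974718, -1.08302047],
       [ 0.        ,  0.        ,  0.        ,  1.        ]])}
to
[... 173 characters left out ...]
, 'extrinsics': array([[ 0.02403016, -0.99938432, -0.02556412, -0.07802404],
       [ 0.99782974,  0.02240897,  0.06191646, -0.57240999],
       [-0.06130548, -0.0269965 ,  0.99775389, -1.1197492 ],
       [ 0.        ,  0.        ,  0.        ,  1.        ]])}
wrist {'camera_matrix': array([[325.1922621 ,   0.        , 279.35736789],
       [  0.        , 325.1922621 , 209.88209839],
       [  0.        ,   0.        ,   1.        ]]), 'extrinsics': array([[ 0.29926457, -0.9541678 , -0.00213004, -0.574016  ],
       [ 0.90895155,  0.28576063, -0.30355879,  0.04027735],
       [ 0.2902547 ,  0.08890829,  0.95281033, -0.380549  ],
       [ 0.        ,  0.        ,  0.        ,  1.        ]])}
```

View pics/top0.png

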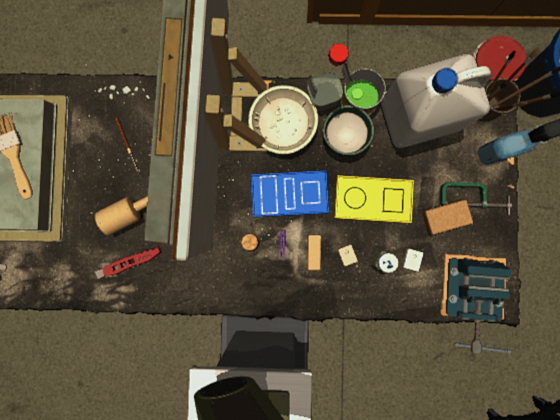

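View pics/scene0.png

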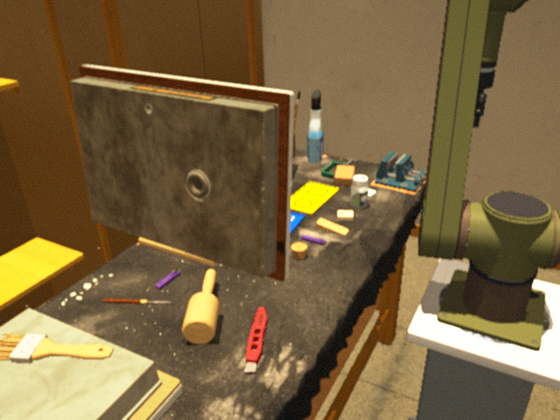

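View pics/wrist0.png

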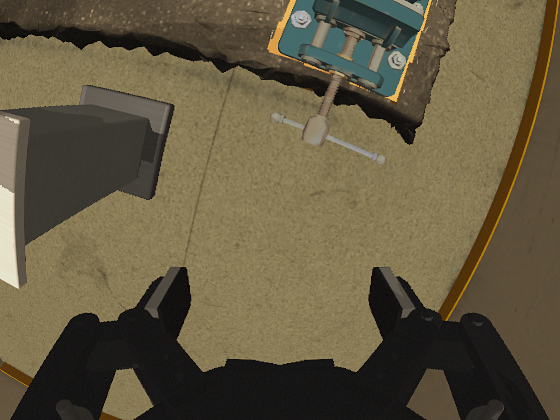

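```bash
cat >> h.py <<'E'
def load(f):
    d=np.load('pics/'+f+'.npz'); return d
def proj(d,P):
    P=np.atleast_2d(P); E=d['E'];K=d['K']; c=P@E[:3,:3].T+E[:3,3]; v=np.c_[c[:,0],-c[:,1],-c[:,2]]
    if str(d['n'])=='wrist':
        r=np.hypot(v[:,0],v[:,1]); th=np.arctan2(r,v[:,2]); s=th/np.maximum(r,1e-12); u=v[:,:2]*s[:,None]
    else: u=v[:,:2]/v[:,2:]
    return u@K[:2,:2].T+K[:2,2]
def ray(d,px):
    px=np.atleast_2d(np.array(px,float)); E=d['E'];K=d['K']; u=(px-K[:2,2])/K[0,0]
    if str(d['n'])=='wrist':
        th=np.hypot(u[:,0],u[:,1]); v=np.c_[u*(np.sin(th)/np.maximum(th,1e-12))[:,None],np.cos(th)]
    else: v=np.c_[u,np.ones(len(u))]
    v=np.c_[v[:,0],-v[:,1],-v[:,2]]@E[:3,:3]; v/=np.linalg.norm(v,axis=1)[:,None]
    return -E[:3,:3].T@E[:3,3], v
def onz(d,px,z):
    o,v=ray(d,px); return (o+v*((z-o[2])/v[:,2])[:,None])[:,:2]
def tri(obs):
    A=np.zeros((3,3));b=np.zeros(3)
    for d,px in obs:
        o,v=ray(d,px);v=v[0];M=np.eye(3)-np.outer(v,v);A+=M;b+=M@o
    return np.linalg.solve(A,b)
E
python3 - <<'E'
from h import *
d=load('top0')
names=dict(bung=(249,241),clip=(282,242),wedge=(314,252),pink=(347,255),jar=(388,262),white=(413,260),blue=(289.5,193.5),yellow=(374.5,199.5),base=(278,400))
for k,v in names.items(): print(k,onz(d,v,0.01)[0].round(3))
print(proj(d,[[0,0,0],[0.172,-0.549,.2]]))
im=d['im'][150:290,220:440]; cv2.imwrite('pics/top0c.png',cv2.resize(im,None,fx=3.6,fy=3.6,interpolation=cv2.INTER_CUBIC)[:,:,::-1])
s=load('scene0')
print(onz(s,[[168,279],[314,239]],0.012))
E
```

```text
bung [0.484 0.01 ]
clip [ 0.483 -0.077]
wedge [ 0.459 -0.161]
pink [ 0.454 -0.246]
jar [ 0.438 -0.352]
white [ 0.445 -0.416]
blue [ 0.611 -0.093]
yellow [ 0.6   -0.316]
base [ 0.08  -0.076]
[[247.87268805 429.50990456]
 [501.43623186 397.42136068]]
[[ 0.71656219  0.25656787]
 [ 0.47490342 -0.06990079]]
```

View pics/top0c.png

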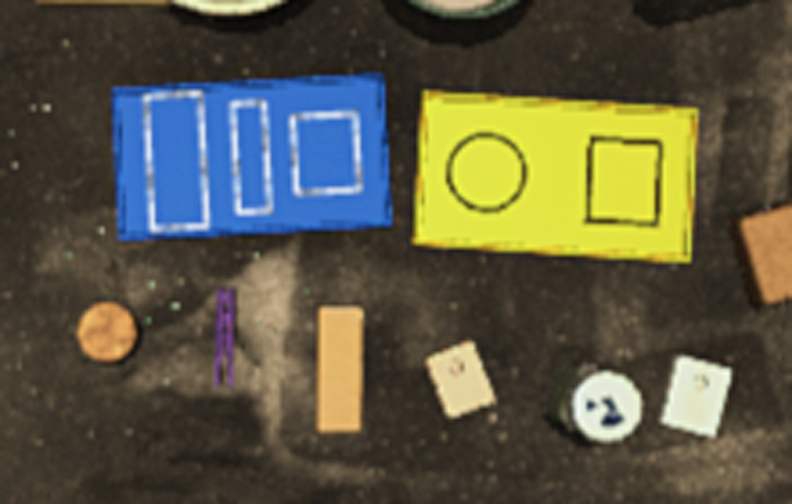

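```bash
cat >> h.py <<'E'
from scipy.spatial.transform import Rotation as Ro
def Rt(s=None):
    s=s or robot.sense(); q=s['ee_rot']; return Ro.from_quat([q[1],q[2],q[3],q[0]]).as_matrix()
def goto(p,ang=None):
    """needed: tool shift now (mm); turn about tool y (deg) to get jaw z axis at world yaw ang deg (mod 180); shift after turn"""
    s=robot.sense();R=Rt(s);t=s['tool_pos'];dp=(np.array(p)-t)*1e3
    print('t%.2f'%s['clock'],'at',t.round(4),'tilt',R[:,1].round(4),'jaw yaw %.2f'%np.degrees(np.arctan2(R[1,2],R[0,2])),'j6 %.2f'%s['joint_pos'][5],'w %.4f'%s['width'],'F',s['ft_force'].round(1))
    print(' shift now',(R.T@dp).round(1))
    if ang is not None:
        c=np.degrees(np.arctan2(R[1,2],R[0,2])); dw=(ang-c+90)%180-90; # world yaw change (+ccw)
        a=-dw # tool y down
        R2=R@Ro.from_rotvec([0,np.radians(a),0]).as_matrix()
        print(' turn ay',round(a,2),'then shift',(R2.T@dp).round(1))
E
python3 - <<'E'
from h import *
R=Rt();print(R.round(3));w=load('wrist0');E=w['E'];c=-E[:3,:3].T@E[:3,3]
print('cam in tool',(R.T@(c-robot.sense()['tool_pos'])).round(4)); print('cam axes in tool (x,y,-z rows)',(E[:3,:3]@R).round(3))
d=load('top0'); print('jar top',onz(d,[388,262],.098),'white',onz(d,[413,260],.015),onz(d,[347,255],.013))
goto([.4,-.33,.33],90)
E
```

```text
[[-0.954 -0.     0.299]
 [-0.299  0.002 -0.954]
 [-0.    -1.    -0.002]]
cam in tool [-7.720e-02 -1.553e-01  1.000e-04]
cam axes in tool (x,y,-z rows) [[-0.     0.001  1.   ]
 [-0.953  0.304 -0.   ]
 [-0.304 -0.953  0.   ]]
jar top [[ 0.44326096 -0.33241431]] white [[ 0.44520277 -0.41501779]] [[ 0.45364637 -0.2458474 ]]
t0.15 at [ 0.1719 -0.5481  0.2183] tilt [-4.0e-04  1.6e-03 -1.0e+00] jaw yaw -72.59 j6 -0.07 w 0.0856 F [ 0.4 -0.4  0. ]
 shift now [-283.  -111.5 -140.1]
 turn ay 17.41 then shift [-228.1 -111.5 -218.3]
```

```bash
python3 -m handwheel '[0,0,0,0,5.8,0,0, 0,0,0,0,5.8,0,0, 0,0,0,0,5.8,0,0, -28,-2,-22,0,0,0,0, -28,-2,-22,0,0,0,0, -28,-2,-22,0,0,0,0, -28,-2,-22,0,0,0,0, -28,-2,-22,0,0,0,0, -28,-2,-22,0,0,0,0, -28,-2,-22,0,0,0,0, -28,-2,-22,0,0,0,0, -28,-2,-22,0,0,0,0, -28,-2,-22,0,0,0,0, -28,-2,-22,0,0,0,0, 0,0,0,0,0,0,0, 0,0,0,0,0,0,0]'
python3 - <<'E'
from h import *
goto([.48,-.3,.24],90); snap('wrist','w1')
E
```

```text
clock: 1.75
tool_pos: [0.4801, -0.306, 0.2406]
ee_rot: [0.0, -0.001, 0.707, -0.707]
ft_force: [0.4, 0.2, 0.7]
width: 0.0854
t1.75 at [ 0.4801 -0.306   0.2406] tilt [-1.2e-03  1.0e-04 -1.0e+00] jaw yaw -89.87 j6 0.93 w 0.0854 F [0.4 0.2 0.7]
 shift now [ 0.1  0.6 -6. ]
 turn ay 0.13 then shift [ 0.1  0.6 -6. ]
```

View pics/w1.png

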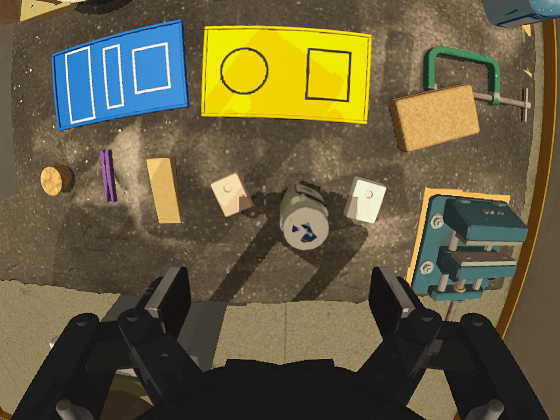

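```bash
python3 -m handwheel '[0,0,-36,0,0,0,0, 0,0,-36,0,0,0,0, 0,0,-36,0,0,0,0, 0,0,-36,0,0,0,0, 0,0,-36,0,0,0,0, 0,0,0,0,0,0,0, 0,0,0,0,0,0,0]'
python3 - <<'E'
from h import *
snap('wrist','w2')
for f,(x0,y0,x1,y1) in dict(w1=(40,10,400,260),w2=(120,10,480,260)).items():
    im=load(f)['im']; 
    for k,(a,b,c,e) in dict(a=(x0,y0,x0+190,y1),b=(x0+170,y0,x1,y1)).items():
        cv2.imwrite(f'pics/{f}{k}.png',cv2.resize(im[b:e,a:c],None,fx=4,fy=2.4*1.0 if 0 else 4,interpolation=cv2.INTER_CUBIC)[:600,:,::-1])
E
```

```text
clock: 2.5
tool_pos: [0.4792, -0.1272, 0.2411]
ee_rot: [-0.0, 0.0, -0.707, 0.707]
ft_force: [0.6, -0.3, 0.3]
width: 0.0854
```

View pics/w2.png

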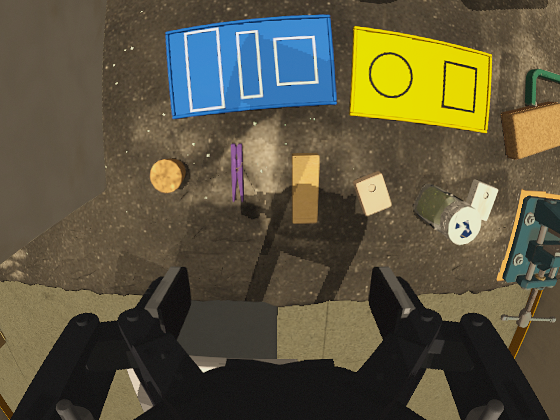

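```bash
cat >> h.py <<'E'
def crop(f,x0,y0,w,h,s,out):
    im=load(f)['im'][y0:y0+h,x0:x0+w,::-1]; im=cv2.resize(im,None,fx=s,fy=s,interpolation=cv2.INTER_CUBIC)
    for x in range((x0+9)//10*10,x0+w,10):
        cv2.line(im,(int((x-x0+.5)*s),0),(int((x-x0+.5)*s),6),(0,255,255),1); 
        if x%20==0: cv2.putText(im,str(x),(int((x-x0+.5)*s)-10,18),0,.4,(0,255,255),1)
    for y in range((y0+9)//10*10,y0+h,10):
        cv2.line(im,(0,int((y-y0+.5)*s)),(6,int((y-y0+.5)*s)),(0,255,255),1)
        if y%20==0: cv2.putText(im,str(y),(8,int((y-y0+.5)*s)+4),0,.4,(0,255,255),1)
    cv2.imwrite('pics/'+out+'.png',im)
E
python3 - <<'E'
from h import *
crop('w1',190,130,210,130,3.8,'c1a'); crop('w1',190,10,210,120,3.8,'c1b')
crop('w2',140,130,260,110,3,'c2a'); crop('w2',150,5,200,125,4,'c2b'); crop('w1',30,130,160,110,4.5,'c1c'); crop('w2',340,20,170,240,2.5,'c2c')
E
```

```text
(no output)
```

View pics/c1a.png

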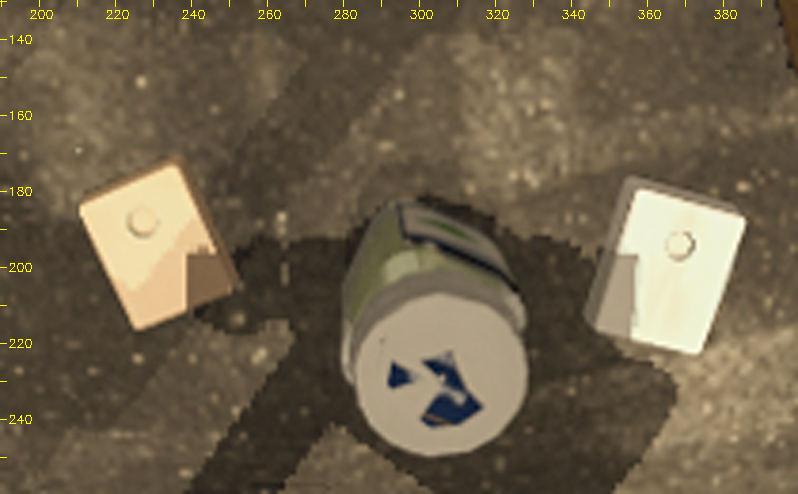

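View pics/c1b.png

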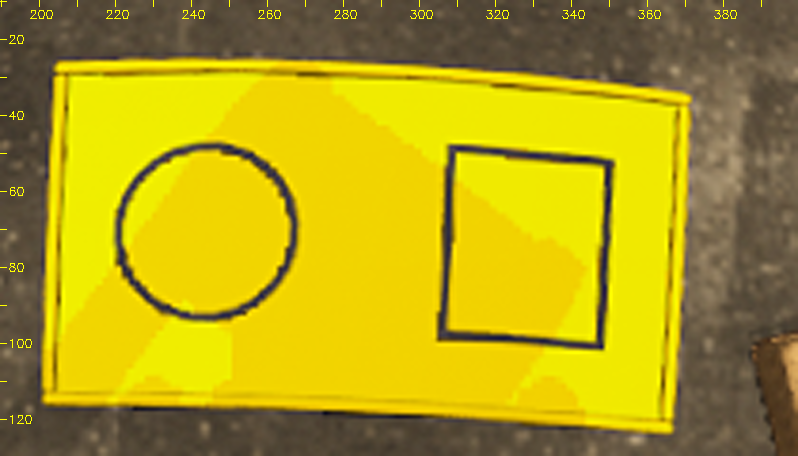

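View pics/c2a.png

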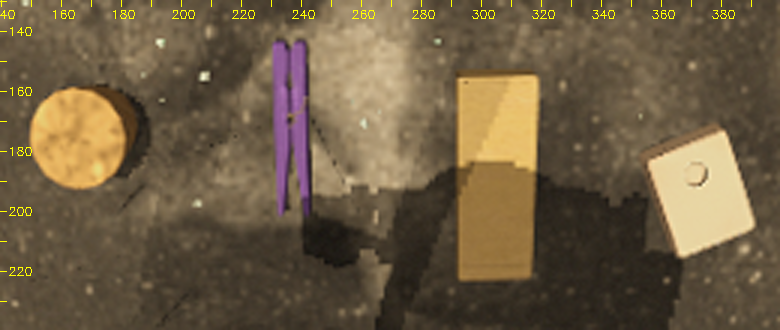

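View pics/c2b.png

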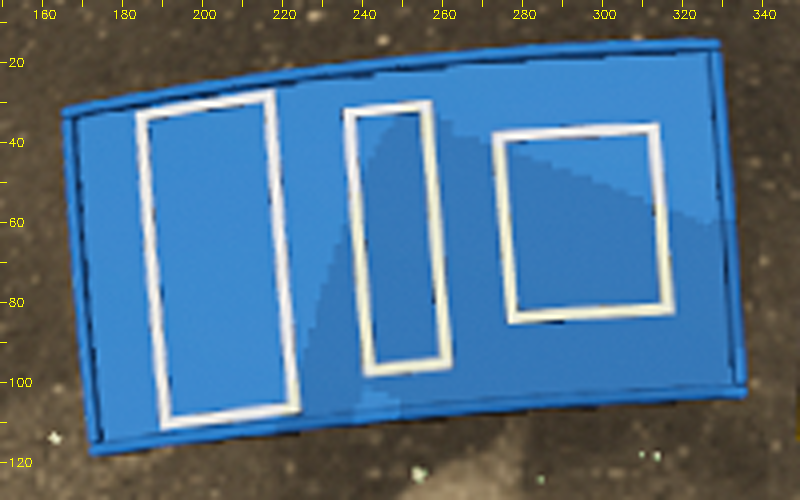

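View pics/c1c.png

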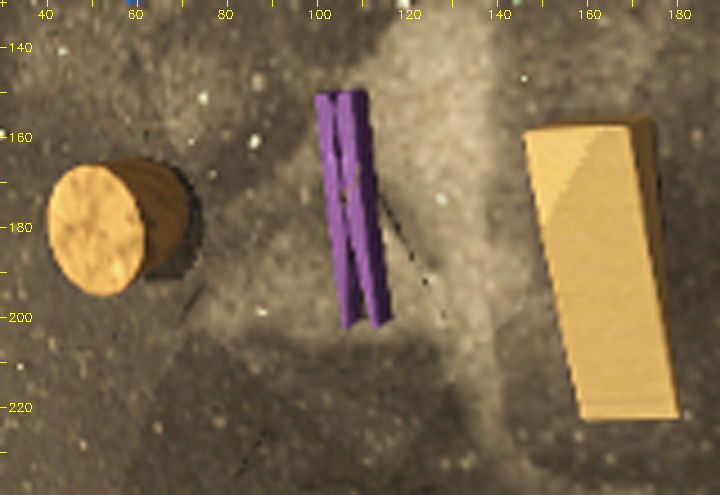

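View pics/c2c.png

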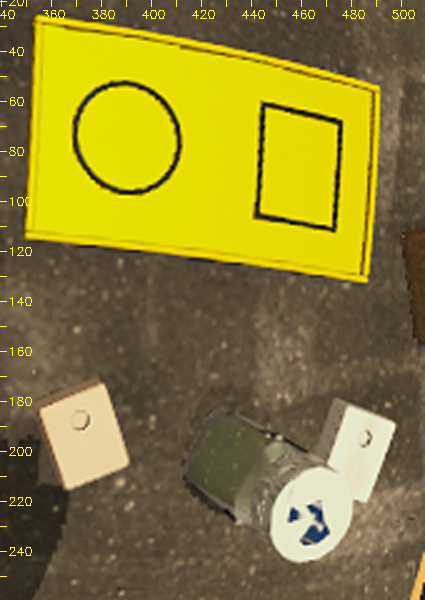

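```bash
python3 - <<'E'
from h import *
crop('w1',45,10,150,125,5,'c1d')
E
cat > m.py <<'E'
from h import *
a,b=load('w1'),load('w2')
def T(n,p,q):
    P=np.array([tri([(a,x),(b,y)]) for x,y in zip(p,q)]); print(n,(P*1e3).round(1).tolist()); return P
T('pink',[(210.5,185),(236,173.5),(251,205),(226,216)],[(354.5,183.5),(380,173),(391,206),(366,215.5)])
T('dimple w',[(369,194)],[(485.5,194.7)])
T('cap',[(305.6,227.8)],[(463.7,225)])
T('ring',[(243.9,70.4)],[(390.3,74.5)])
T('yrect',[(308,48.5),(351,52.3),(348,101),(305.5,98.5)],[(444.3,60.7),(476.3,67.9),(473.5,111.9),(441.9,105.9)])
T('wedge',[(146.5,158),(169,157.5),(180,222),(158.5,222)],[(291.5,154.5),(318.5,154.5),(316.5,222.5),(292,223)])
T('clip',[(99.5,151),(106,202)],[(231,144),(232,201)])
print('white onz',(onz(a,[(357,180),(386,187.5),(373,223),(347.4,217)],.015)*1e3).round(1).tolist())
print('pink onz',(onz(a,[(210.5,185),(236,173.5),(251,205),(226,216)],.013)*1e3).round(1).tolist(),(onz(b,[(354.5,183.5),(380,173),(391,206),(366,215.5)],.013)*1e3).round(1).tolist())
print('clip b',(onz(b,[(231,144),(241.5,144),(243,201),(232,201)],.012)*1e3).round(1).tolist())
for n,p in dict(wed=[(184.5,33.5),(217,28),(223,107.5),(190.5,110.5)],cl=[(236,32),(257,30),(261.5,95),(241.5,97.5)],ti=[(274,38),(314.5,35.5),(317,82.5),(278,84.5)]).items():
    q=onz(b,p,.004)*1e3; print('blue',n,q.round(1).tolist(),q.mean(0).round(1))
E
python3 m.py
```

```text
pink [[466.8, -221.0, 9.5], [480.9, -253.5, 9.5], [440.1, -271.3, 12.2], [425.9, -238.9, 10.4]]
dimple w [[456.9, -417.8, 14.7]]
cap [[443.0, -332.3, 95.7]]
ring [[605.4, -263.9, 2.8]]
yrect [[632.4, -339.7, 4.1], [630.6, -391.6, 3.7], [569.6, -388.2, 4.8], [571.5, -336.9, 5.0]]
wedge [[503.7, -141.8, 18.1], [504.1, -173.2, 21.2], [415.2, -175.4, 5.5], [414.2, -143.9, 4.2]]
clip [[515.9, -70.3, 13.1], [444.5, -68.5, 8.8]]
white onz [[474.2, -401.0], [465.3, -439.5], [418.3, -426.5], [426.5, -391.9]]
pink onz [[466.9, -221.8], [480.9, -254.0], [441.3, -271.4], [426.8, -239.4]] [[468.3, -220.2], [482.2, -252.3], [439.5, -271.1], [426.7, -238.2]]
clip b [[516.1, -70.1], [515.9, -82.7], [445.4, -82.8], [445.4, -69.0]]
blue wed [[656.1, -12.4], [659.7, -53.0], [560.1, -60.1], [558.3, -19.5]] [608.5 -36.2]
blue cl [[653.1, -76.1], [654.7, -101.1], [574.1, -106.5], [571.6, -82.6]] [613.4 -91.6]
blue ti [[644.2, -121.2], [648.2, -169.2], [589.9, -172.2], [586.7, -126.0]] [ 617.3 -147.2]
```

View pics/c1d.png

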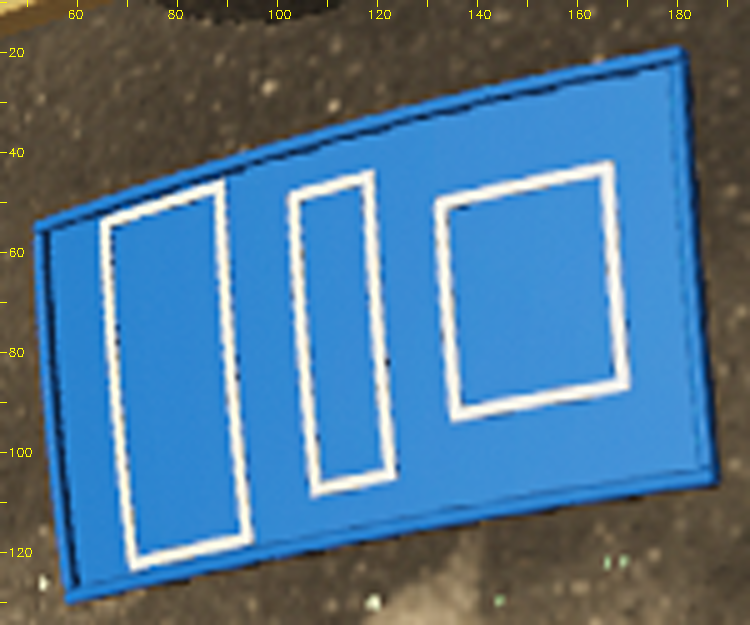

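```bash
python3 -m handwheel '[7,0,41,0,0,0,0, 7,0,41,0,0,0,0, 7,0,41,0,0,0,0, 7,0,41,0,0,0,0, 8,0,41,0,0,0,0, 0,20,0,0,0,0,0, 0,20,0,0,0,0,0, 0,0,0,0,0,0,0, 0,0,0,0,0,0,0]'
python3 - <<'E'
from h import *
goto([.443,-.3323,.068],90)
E
```

```text
clock: 3.45
tool_pos: [0.4431, -0.3328, 0.2008]
ee_rot: [-0.001, 0.0, 0.707, -0.707]
ft_force: [-0.5, -0.4, 0.8]
width: 0.0849
t3.45 at [ 0.4431 -0.3328  0.2008] tilt [-1.e-03  5.e-04 -1.e+00] jaw yaw -90.11 j6 0.85 w 0.0849 F [-0.5 -0.4  0.8]
 shift now [  0.  132.8  -0.5]
 turn ay -0.11 then shift [  0.  132.8  -0.5]
```

```bash
python3 -m handwheel '[0,27,0,0,0,0,0, 0,27,0,0,0,0,0, 0,27,0,0,0,0,0, 0,27,0,0,0,0,0, 0,25,0,0,0,0,0, 0,0,0,0,0,0,0.2, 0,0,0,0,0,0,1, 0,0,0,0,0,0,1, 0,0,0,0,0,0,1, 0,0,0,0,0,0,1, 0,0,0,0,0,0,1, 0,0,0,0,0,0,1, 0,0,0,0,0,0,1]' 50
python3 - <<'E'
from h import *
goto([.443,-.3323,.068],90)
E
```

```text
clock: 4.75
tool_pos: [0.4453, -0.3328, 0.0702]
ee_rot: [-0.001, -0.001, -0.706, 0.708]
ft_force: [-0.1, 1.1, 7.5]
width: 0.0442
t4.75 at [ 0.4453 -0.3328  0.0702] tilt [ 0.0034 -0.0029 -1.    ] jaw yaw -89.99 j6 0.85 w 0.0442 F [-0.1  1.1  7.5]
 shift now [ 2.3  2.2 -0.5]
 turn ay 0.01 then shift [ 2.3  2.2 -0.5]
```

```bash
python3 -m handwheel '[0,-10,0,0,0,0,1, 0,-25,0,0,0,0,1, 0,-25,0,0,0,0,1, 0,0,0,0,0,0,1, 0,0,0,0,0,0,1]'
python3 - <<'E'
from h import *
goto([.6054,-.2639,.13],90)
snap('wrist','w3'); snap('top','t3'); crop('t3',330,150,110,120,5,'t3c')
E
```

```text
clock: 5.25
tool_pos: [0.4442, -0.3319, 0.1288]
ee_rot: [-0.001, -0.0, -0.707, 0.708]
ft_force: [0.0, -0.4, -2.8]
width: 0.0437
t5.25 at [ 0.4442 -0.3319  0.1288] tilt [ 0.0014 -0.0012 -1.    ] jaw yaw -89.99 j6 0.85 w 0.0437 F [ 0.  -0.4 -2.8]
 shift now [-161.2   -1.   -68. ]
 turn ay 0.01 then shift [-161.2   -1.   -68. ]
```

View pics/w3.png

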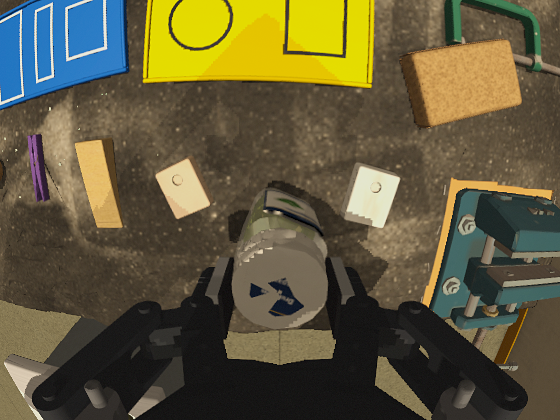

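Run:
```python
from h import *
d=load('w3');s=robot.sense();print(s['tool_pos'])
print(onz(d,[(280.5,286),(233,286),(328,286),(281,328),(281,243)],.1285+.0268))
```

```text
[ 0.44316463 -0.3309852   0.12720305]
[[ 0.44368357 -0.33262054]
 [ 0.44341721 -0.31067372]
 [ 0.44336594 -0.35460251]
 [ 0.41893537 -0.3329166 ]
 [ 0.46531807 -0.33279975]]
```

```bash
python3 -m handwheel '[-20,0,-8,0,0,0,1, -30,0,-12,0,0,0,1, -30,0,-12,0,0,0,1, -30,0,-12,0,0,0,1, -30,0,-13,0,0,0,1, -22,0,-11,0,0,0,1, 0,0,0,0,0,0,1, 0,0,0,0,0,0,1, 0,0,0,0,0,0,1]'
python3 - <<'E'
from h import *
goto([.6054,-.2639,.075],90)
E
```

```text
clock: 6.25
tool_pos: [0.6043, -0.2635, 0.1268]
ee_rot: [-0.001, -0.001, 0.707, -0.707]
ft_force: [-0.8, 0.1, -1.1]
width: 0.0438
t6.25 at [ 0.6043 -0.2635  0.1268] tilt [-0.003  0.001 -1.   ] jaw yaw -90.01 j6 1.10 w 0.0438 F [-0.8  0.1 -1.1]
 shift now [-1.2 51.7  0.4]
 turn ay -0.01 then shift [-1.2 51.7  0.4]
```

```bash
python3 -m handwheel '[-0.6,18,0,0,0,0,1, -0.5,18,0,0,0,0,1, 0,10,0,0,0,0,1, 0,3,0,0,0,0,1, 0,2,0,0,0,0,1, 0,0,0,0,0,0,1, 0,0,0,0,0,0,1]'
python3 - <<'E'
from h import *
goto([.6054,-.2639,.075],90)
snap('scene','s4');snap('wrist','w4')
crop('s4',250,150,150,100,5,'s4c')
E
```

```text
clock: 6.95
tool_pos: [0.6076, -0.264, 0.0778]
ee_rot: [-0.0, -0.0, -0.707, 0.707]
ft_force: [-0.2, -0.7, -0.8]
width: 0.0437
t6.95 at [ 0.6076 -0.264   0.0778] tilt [ 1.3e-03 -7.0e-04 -1.0e+00] jaw yaw -90.00 j6 1.10 w 0.0437 F [-0.2 -0.7 -0.8]
 shift now [ 2.2  2.8 -0.1]
 turn ay 0.0 then shift [ 2.2  2.8 -0.1]
```

View pics/w4.png

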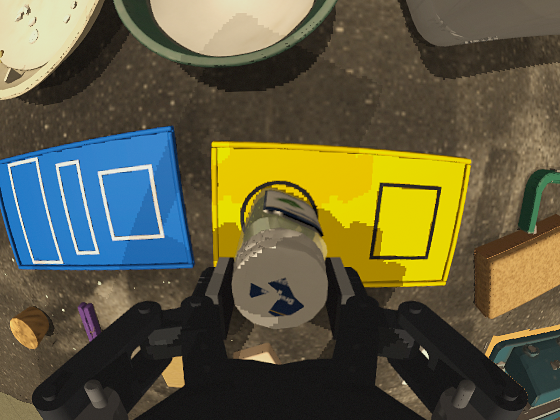

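```bash
python3 -m handwheel '[1,1,0,0,0,0,1, 0,1,0,0,0,0,1, 0,0,0,0,0,0,1]'; python3 -m handwheel '[0,1,0,0,0,0,1, 0,1,0,0,0,0,1, 0,0,0,0,0,0,1]'
```

```text
clock: 7.35
tool_pos: [0.6059, -0.2635, 0.0749]
ee_rot: [-0.0, -0.0, 0.707, -0.707]
ft_force: [0.7, -0.5, -1.2]
width: 0.0437
clock: 7.65
tool_pos: [0.6067, -0.2636, 0.0744]
ee_rot: [-0.001, -0.001, -0.707, 0.707]
ft_force: [-1.4, 0.8, 5.0]
width: 0.0439
```

```bash
python3 -m handwheel '[0,0,0,0,0,0,0.35, 0,0,0,0,0,0,0.2, 0,0,0,0,0,0,0, 0,0,0,0,0,0,0, 0,0,0,0,0,0,0, 0,-20,0,0,0,0,0, 0,-35,0,0,0,0,0, 0,-35,0,0,0,0,0, 0,-35,0,0,0,0,0,35,0,35,0,0,0,0,35,0,35,0,0,0,0,35,0,25,0,0,0,0,0,0,0,0,0,0,0,0,0,0,0,0,0,0]'
python3 - <<'E'
from h import *
snap('wrist','w5');goto([.45,-.415,.02],90)
E
```

```text
clock: 9.05
tool_pos: [0.5003, -0.3593, 0.1981]
ee_rot: [-0.001, 0.001, 0.707, -0.707]
ft_force: [1.3, -0.4, 0.3]
width: 0.0855
t9.10 at [ 0.5012 -0.3587  0.1981] tilt [ 7.e-04  4.e-04 -1.e+00] jaw yaw -90.05 j6 0.88 w 0.0854 F [ 2.  -1.3  0.4]
 shift now [ 51.3 178.   56.5]
 turn ay -0.05 then shift [ 51.3 178.   56.4]
```

View pics/w5.png

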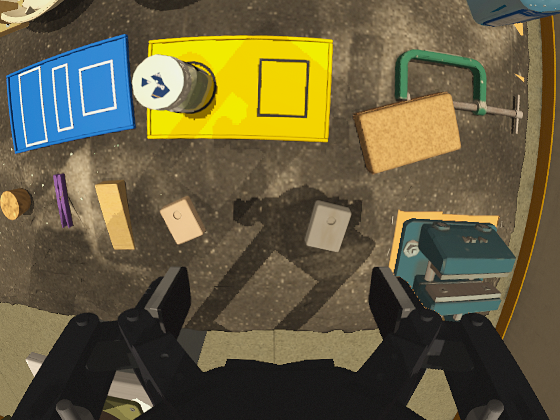

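Run:
```python
from h import *
crop('w5',125,40,110,90,7,'c5a');crop('w5',290,185,80,80,7,'c5b')
```

```text
(no output)
```

View pics/c5a.png

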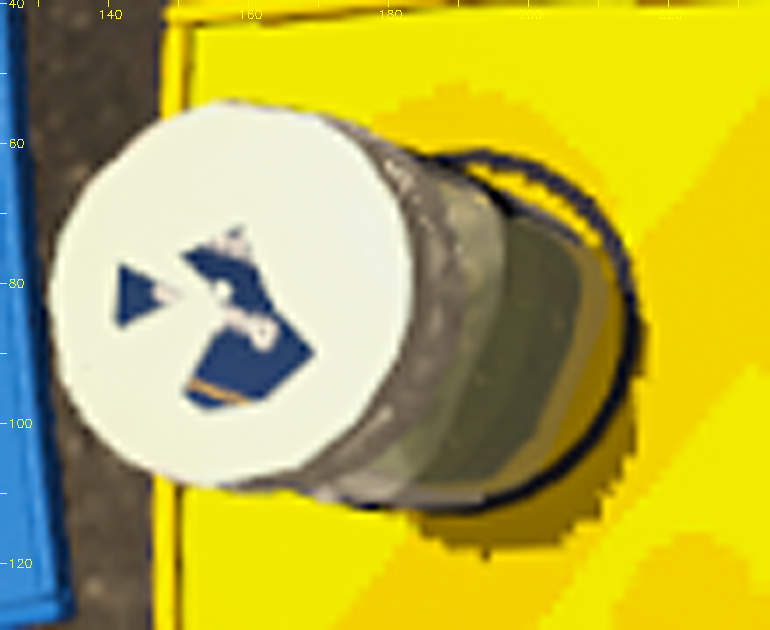

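View pics/c5b.png

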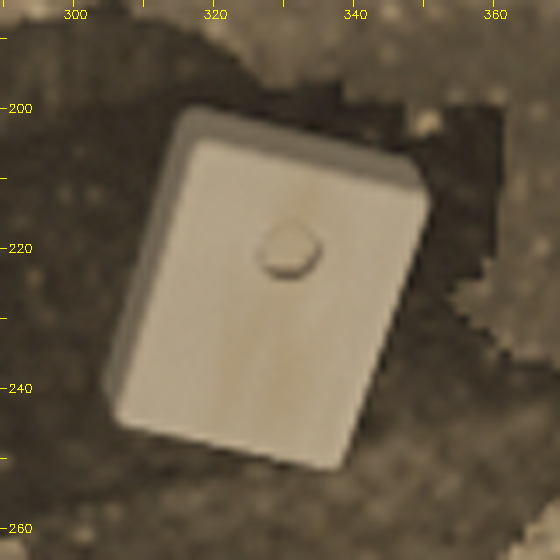

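Run:
```python
from h import *
d=load('w5')
cap=onz(d,[(157.5,81.7)],.102)[0]; print('cap',cap)
# project circle extents
t=np.linspace(0,2*np.pi,90)
def circ(c,r,z): 
    p=proj(d,np.c_[c[0]+r*np.cos(t),c[1]+r*np.sin(t),0*t+z]); return p
p=circ(cap,.0235,.102);print(p.min(0),p.max(0))
p=circ([.6054,-.2639],.0275,.004);print('ring pred',p.min(0),p.max(0))
im=d['im'].copy()
for c,r,z,col in [([.6054,-.2639],.0275,.004,(255,0,0)),(cap,.0235,.004,(0,255,0)),(cap,.0235,.102,(0,0,255))]:
    cv2.polylines(im,[np.round(circ(c,r,z)*16).astype(int).reshape(-1,1,2)],True,col,1,shift=4)
cv2.imwrite('pics/o5.png',cv2.resize(im[40:130,125:235],None,fx=7,fy=7,interpolation=cv2.INTER_NEAREST)[:,:,::-1])
```

```text
cap [ 0.60427688 -0.26318084]
[131.33878672  53.09696892] [185.34876319 110.63847062]
ring pred [166.7107855   62.38780921] [215.22644089 112.03424343]
```

View pics/o5.png

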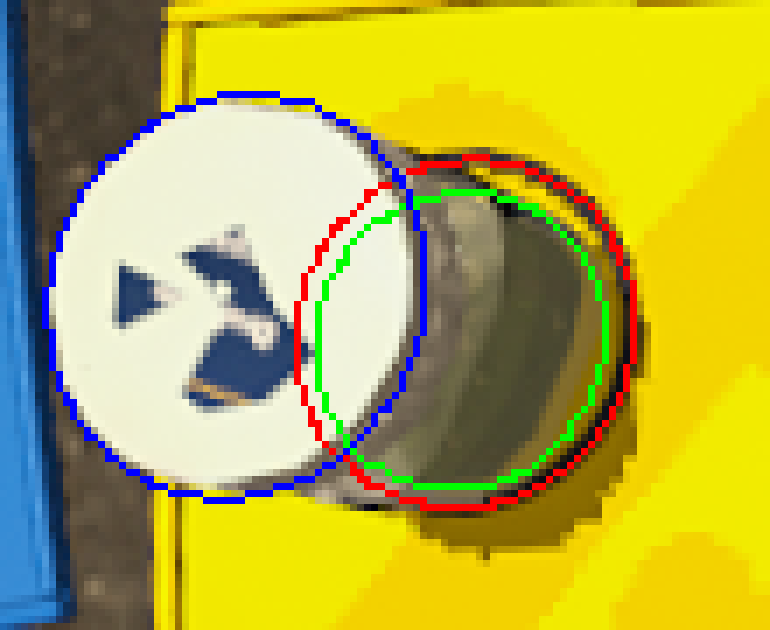

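```bash
cat >> h.py <<'E'
def rect(d,px,z):
    q=onz(d,px,z); c=q.mean(0); l=(q[0]+q[1]-q[2]-q[3])/2; w=(q[0]+q[3]-q[1]-q[2])/2
    print('c',(c*1e3).round(1),'long %.1f @%.1f  wid %.1f @%.1f'%(np.hypot(*l)*1e3,np.degrees(np.arctan2(l[1],l[0])),np.hypot(*w)*1e3,np.degrees(np.arctan2(w[1],w[0]))))
    return c
E
python3 - <<'E'
from h import *
d=load('w5');a=load('w1');b=load('w2')
c=rect(d,[(317.5,204.5),(350.8,211.9),(337.4,251.5),(306.1,244.5)],.015)
rect(a,[(357,180),(386,187.5),(373,223),(347.4,217)],.015)
rect(a,[(210.5,185),(236,173.5),(251,205),(226,216)],.013)
rect(b,[(354.5,183.5),(380,173),(391,206),(366,215.5)],.013)
print(tri([(d,(331,220.5)),(a,(369,194)),(b,(485.5,194.7))]))
goto([*c,.02],-12)
E
```

```text
c [ 447.7 -414. ] long 49.3 @-13.9  wid 38.4 @76.5
c [ 446.1 -414.7] long 48.7 @-13.1  wid 37.5 @76.9
c [ 454.  -246.6] long 43.5 @23.7  wid 35.1 @114.0
c [ 454.2 -245.4] long 46.0 @23.6  wid 35.1 @112.3
[ 0.45728263 -0.41710149  0.01568966]
t9.10 at [ 0.5012 -0.3587  0.1981] tilt [ 7.e-04  4.e-04 -1.e+00] jaw yaw -90.05 j6 0.88 w 0.0854 F [ 2.  -1.3  0.4]
 shift now [ 53.6 178.   55.5]
 turn ay -78.05 then shift [ 65.4 178.  -41. ]
```

Run:
```python
from h import *
d=load('w5'); print('plate edge',onz(d,[(398,212),(395,300)],.01),'teal',onz(d,[(400,235),(420,232),(415,285)],.06))
goto([.447,-.4143,.1],76.3)
```

```text
plate edge [[ 0.46532094 -0.49736636]
 [ 0.34352571 -0.51114633]] teal [[ 0.45691858 -0.48263693]
 [ 0.45973657 -0.50519183]
 [ 0.39589286 -0.51047072]]
t9.10 at [ 0.5012 -0.3587  0.1981] tilt [ 7.e-04  4.e-04 -1.e+00] jaw yaw -90.05 j6 0.88 w 0.0854 F [ 2.  -1.3  0.4]
 shift now [54.2 98.  55.7]
 turn ay 13.65 then shift [39.5 98.  67. ]
```

Clearance to the vise is OK with half-closed fingers.

```bash
python3 -m handwheel '[0,0,0,0,6.8,0,0.2, 0,0,0,0,6.85,0,0.3, 13,20,22,0,0,0,0.3, 13,20,22,0,0,0,0.3, 13.5,20,23,0,0,0,0.3, 0,38,0,0,0,0,0.3, 0,0,0,0,0,0,0.3, 0,0,0,0,0,0,0.3]'
python3 - <<'E'
from h import *
goto([.447,-.4143,.026],76.3)
snap('wrist','w6'); crop('w6',200,190,160,130,5,'c6')
E
```

```text
clock: 9.9
tool_pos: [0.4477, -0.4132, 0.0995]
ee_rot: [-0.084, 0.083, 0.703, -0.702]
ft_force: [-0.1, -0.3, -0.1]
width: 0.0599
t9.90 at [ 0.4477 -0.4132  0.0995] tilt [-0.0011  0.0019 -1.    ] jaw yaw -103.56 j6 0.99 w 0.0599 F [-0.1 -0.3 -0.1]
 shift now [ 0.3 73.5  1.3]
 turn ay 0.14 then shift [ 0.3 73.5  1.3]
```

View pics/w6.png

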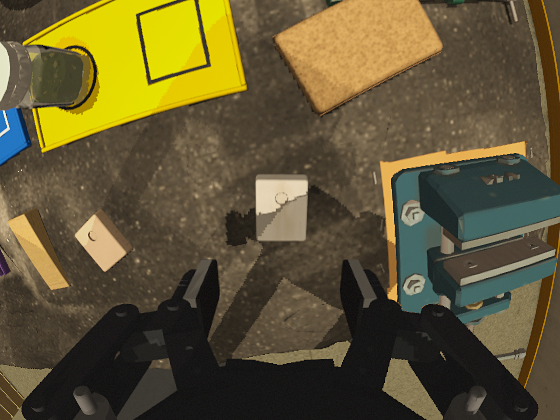

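```bash
python3 -m handwheel '[0,25,1,0,0,0,0.3, 0,25,0,0,0,0,0.3, 0,15,0,0,0,0,0.3, 0,8,0,0,0,0,0.3, 0,0,0,0,0,0,0.3, 0,0,0,0,0,0,0.3]' 40; python3 -m handwheel '[0,0,0,0,0,0,0.5, 0,0,0,0,0,0,1, 0,0,0,0,0,0,1, 0,0,0,0,0,0,1, 0,0,0,0,0,0,1]';  python3 -m handwheel '[0,-10,0,0,0,0,1, 0,-20,0,0,0,0,1, 0,-20,0,0,0,0,1, 0,0,0,0,0,0,1, 0,0,0,0,0,0,1]';  python3 - <<'E'
from h import *
goto([.601,-.3641,.03],87.4)
E
```

```text
clock: 10.55
tool_pos: [0.4479, -0.416, 0.0285]
ee_rot: [0.083, -0.084, -0.702, 0.703]
ft_force: [-0.3, -0.6, 0.8]
width: 0.0599
clock: 11.05
tool_pos: [0.4466, -0.4155, 0.0271]
ee_rot: [0.084, -0.084, -0.702, 0.702]
ft_force: [-0.3, 0.1, -0.3]
width: 0.0001
clock: 11.55
tool_pos: [0.4469, -0.4157, 0.0778]
ee_rot: [0.084, -0.084, -0.702, 0.702]
ft_force: [-0.9, -0.3, 0.1]
width: -0.0004
t11.55 at [ 0.4469 -0.4157  0.0778] tilt [ 0.0011 -0.0012 -1.    ] jaw yaw -103.65 j6 0.99 w -0.0004 F [-0.9 -0.3  0.1]
 shift now [-137.5   47.9  -86.6]
 turn ay -11.05 then shift [-151.5   47.9  -58.6]
```

Run:
```python
from h import *
snap('wrist','w7'); snap('scene','s7')
```

```text
(no output)
```

View pics/w7.png

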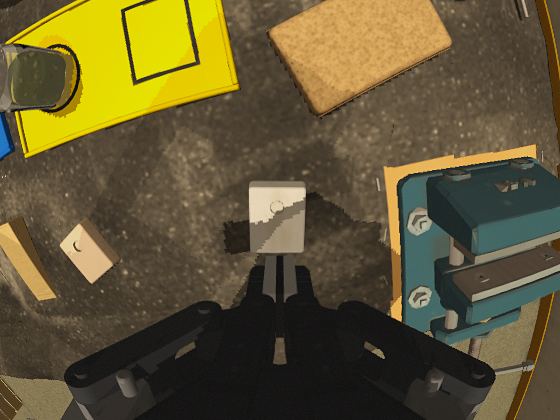

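Run:
```python
from h import *
d=load('w7'); R=Rt(); t=robot.sense()['tool_pos']
print(proj(d,[[.447,-.4143,.015],t,t+R[:,1]*.025,t+R[:,1]*.012,[.4469,-.4157,.0]]))
print(rect(d,[(249.5,187),(304.5,187.5),(303.5,251),(249.5,251)],.015))
crop('w7',200,170,160,130,5,'c7')
```

```text
[[276.79311925 220.78872382]
 [277.59936268 260.18406098]
 [277.72416486 241.91253712]
 [277.66269538 250.85737737]
 [278.74730815 213.86489651]]
c [ 447.4 -414.3] long 48.3 @-14.2  wid 39.0 @76.1
[ 0.44740936 -0.41434707]
```

View pics/c7.png

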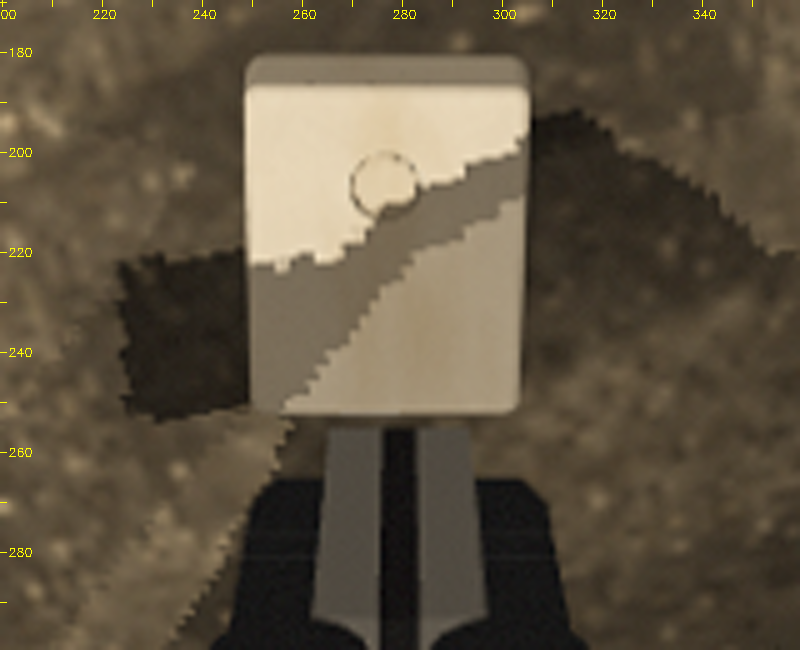

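Run:
```python
from h import *
d=load('w7'); R=Rt(); t=robot.sense()['tool_pos']
for x in (-.011,0,.011):
  for y in (-.02,-.01,0,.01,.025):
    print(x,y,proj(d,[t+R@np.array([x,y,0.006])]).round(1), end=' ')
  print()
d=load('w1')
a=np.load('pics/w1.npz')
```

```text
-0.011 -0.02 [[290.3 258.1]] -0.011 -0.01 [[289.6 249.3]] -0.011 0 [[289.  241.4]] -0.011 0.01 [[288.5 234.3]] -0.011 0.025 [[287.8 224.9]] 
0 -0.02 [[289.9 278.5]] 0 -0.01 [[289.3 268.9]] 0 0 [[288.8 260.2]] 0 0.01 [[288.3 252.3]] 0 0.025 [[287.6 241.9]] 
0.011 -0.02 [[289.6 297.6]] 0.011 -0.01 [[289.1 287.3]] 0.011 0 [[288.5 277.9]] 0.011 0.01 [[288.1 269.5]] 0.011 0.025 [[287.4 258.1]]
```

View pics/s7.png

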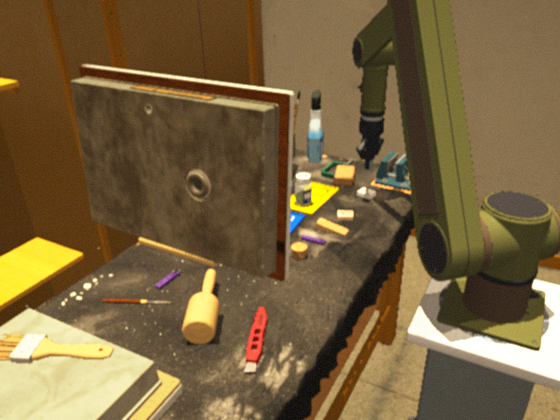

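Run:
```python
from h import *
crop('w1',130,250,300,120,2.6,'c1f')
d=load('w1')
E=d['E']; o,v=ray(d,[(186,268),(372,268)])
# tool frame at w1
c=np.array([-.0772,-.1553,0]); Rc=np.array([[0,0,1],[-.953,.304,0],[-.304,-.953,0]])
vt=(v@E[:3,:3].T)@Rc  # cam vec -> tool: tool = Rc^T cam
for vv in vt: 
    s=.0427/abs(vv[2]); print(c+s*vv)
```

```text
[-0.00838805 -0.02707934 -0.0427    ]
[-0.00783778 -0.02602935  0.0427    ]
```

View pics/c1f.png

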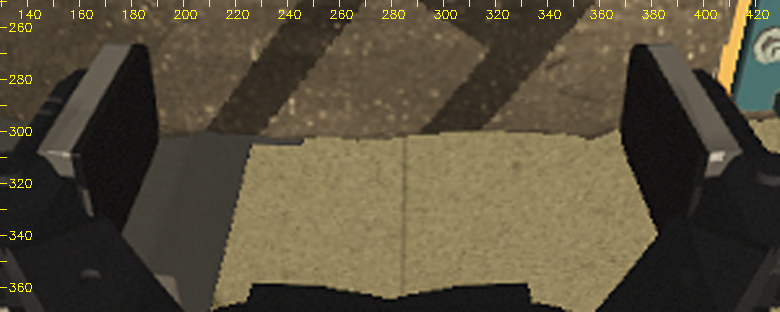

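```bash
python3 -m handwheel '[0,0,-1,0,0,0,0.25, 0,0,0,0,0,0,0.25, 0,0,0,0,0,0,0.25, 0,20,0,0,0,0,0.25, 0,25,0,0,0,0,0.25, 0,20,0,0,0,0,0.25, 0,12,0,0,0,0,0.25, 0,0,0,0,0,0,0.25, 0,0,0,0,0,0,0.25]' 40; python3 -m handwheel '[0,5,0,0,0,0,0.25, 0,4,0,0,0,0,0.25, 0,0,0,0,0,0,0.25]'
python3 - <<'E'
from h import *
goto([.4473,-.4143,-.012],76.1)
snap('wrist','w8')
E
```

```text
clock: 12.55
tool_pos: [0.4471, -0.4146, 0.0001]
ee_rot: [0.084, -0.084, -0.702, 0.702]
ft_force: [0.6, 0.0, 0.0]
width: 0.064
clock: 12.85
tool_pos: [0.4468, -0.4144, -0.009]
ee_rot: [0.084, -0.084, -0.702, 0.702]
ft_force: [-0.3, 0.9, -0.6]
width: 0.0639
t12.85 at [ 0.4468 -0.4144 -0.009 ] tilt [ 0. -0. -1.] jaw yaw -103.65 j6 0.99 w 0.0639 F [-0.3  0.9 -0.6]
 shift now [-0.5  3.  -0.2]
 turn ay 0.25 then shift [-0.4  3.  -0.2]
```

View pics/w8.png

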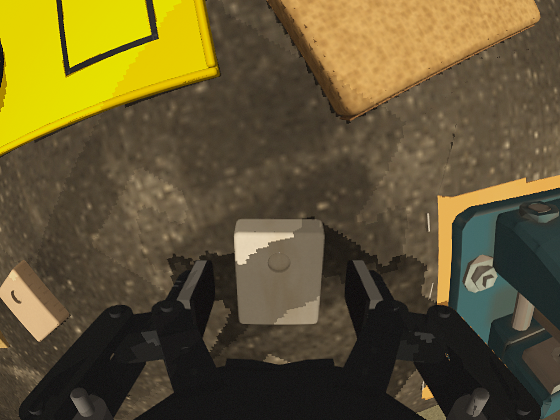

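```bash
python3 -m handwheel '[0,3,0,0,0,0,0.25, 0,0,0,0,0,0,0.25, 0,0,0,0,0,0,0.45, 0,0,0,0,0,0,1, 0,0,0,0,0,0,1, 0,0,0,0,0,0,1, 0,0,0,0,0,0,1]' 40;  python3 -m handwheel '[0,-10,0,0,0,0,1, 0,-20,0,0,0,0,1, 0,-20,0,0,0,0,1, 0,0,0,0,0,0,1, 0,0,0,0,0,0,1]';  python3 - <<'E'
from h import *
goto([.601,-.3641,-.006],87.4)
snap('wrist','w9'); crop('w9',180,180,200,150,4,'c9')
E
```

```text
clock: 13.6
tool_pos: [0.4471, -0.4147, -0.0117]
ee_rot: [0.084, -0.084, -0.702, 0.702]
ft_force: [-0.3, -0.3, 2.3]
width: 0.0403
clock: 14.1
tool_pos: [0.447, -0.4146, 0.0385]
ee_rot: [0.084, -0.084, -0.702, 0.702]
ft_force: [0.1, 1.2, -0.7]
width: 0.0406
t14.10 at [ 0.447  -0.4146  0.0385] tilt [ 7.e-04 -8.e-04 -1.e+00] jaw yaw -103.64 j6 0.99 w 0.0406 F [ 0.1  1.2 -0.7]
 shift now [-137.7   44.6  -85.4]
 turn ay -11.04 then shift [-151.5   44.6  -57.5]
```

View pics/c9.png

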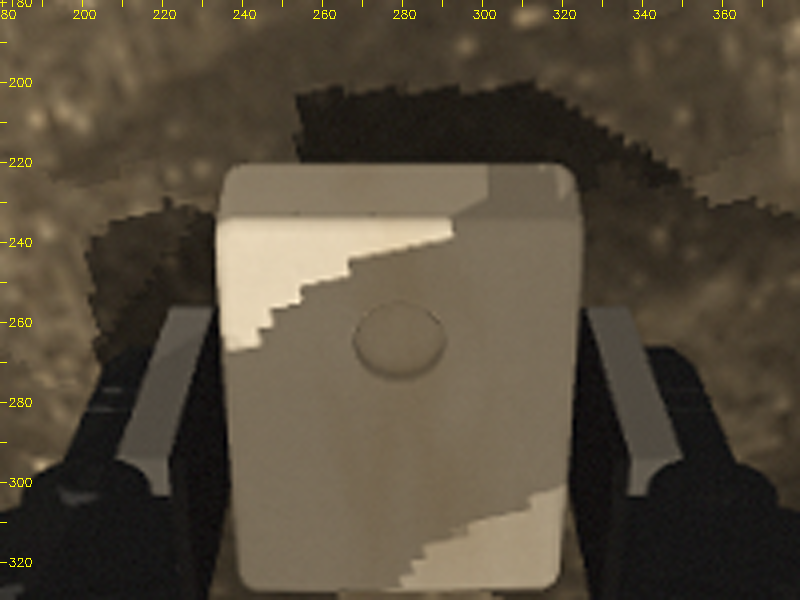

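Run:
```python
from h import *
print(onz(load('w5'),[(357,110),(373,172)],.03))
d=load('w9'); R=Rt(); t=np.array([.447,-.4146,.0385])
c=rect(d,[(233.5,233.5),(325.5,233.5),(320,326),(239,326)],.065)
print((R.T@np.r_[c-t[:2],0]*1e3).round(1))
```

```text
[[ 0.57895647 -0.43708718]
 [ 0.51567445 -0.45681062]]
c [ 447.6 -415.1] long 49.8 @-13.6  wid 39.9 @76.3
[-0.7 -0.   0.3]
```

```bash
python3 -m handwheel '[0,0,0,0,-5.5,0,1, 0,0,0,0,-5.5,0,1, -25,0,-9.5,0,0,0,1, -30,0,-11.5,0,0,0,1, -30,0,-11.5,0,0,0,1, -30,0,-11.5,0,0,0,1, -25,0,-9.5,0,0,0,1, -11,0,-4.5,0,0,0,1, 0,0,0,0,0,0,1, 0,0,0,0,0,0,1, 0,0,0,0,0,0,1]';  python3 - <<'E'
from h import *
goto([.6005,-.3638,-.0075],87.4)
E
```

```text
clock: 15.25
tool_pos: [0.5985, -0.3637, 0.0375]
ee_rot: [-0.017, 0.016, 0.707, -0.707]
ft_force: [-0.3, -0.6, -1.5]
width: 0.0408
t15.25 at [ 0.5985 -0.3637  0.0375] tilt [-1.9e-03  7.0e-04 -1.0e+00] jaw yaw -92.70 j6 1.01 w 0.0408 F [-0.3 -0.6 -1.5]
 shift now [-2.1 45.  -0. ]
 turn ay -0.1 then shift [-2.1 45.  -0. ]
```

```bash
python3 -m handwheel '[-1,15,0,0,0,0,1, -0.5,15,0,0,0,0,1, 0,8,0,0,0,0,1, 0,0,0,0,0,0,1, 0,0,0,0,0,0,1]';  python3 - <<'E'
from h import *
goto([.6005,-.3638,-.0075],87.4)
snap('wrist','w10'); crop('w10',180,180,200,150,4,'c10')
E
```

```text
clock: 15.75
tool_pos: [0.6015, -0.3634, -0.0008]
ee_rot: [-0.017, 0.016, 0.707, -0.707]
ft_force: [-0.2, 0.1, 0.7]
width: 0.0405
t15.75 at [ 0.6015 -0.3634 -0.0008] tilt [-1.1e-03  8.0e-04 -1.0e+00] jaw yaw -92.65 j6 1.01 w 0.0405 F [-0.2  0.1  0.7]
 shift now [0.9 6.7 0.5]
 turn ay -0.05 then shift [0.9 6.7 0.5]
```

View pics/c10.png

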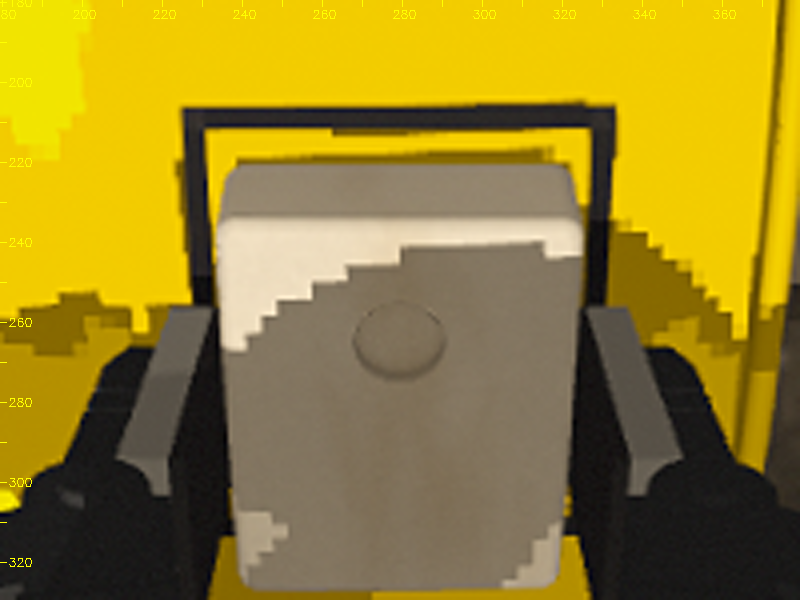

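```bash
python3 -m handwheel '[0,4,0,0,0,0,1, 0,2,0,0,0,0,1, 0,0,0,0,0,0,1, 0,0,0,0,0,0,1]';  python3 - <<'E'
from h import *
goto([.6005,-.3638,-.0075],87.4)
d,p=snap('wrist','w11'); crop('w11',180,180,200,150,4,'c11')
d=load('w11')
print(onz(d,[(206,208.5),(330,208.5)],.004))
E
```

```text
clock: 16.2
tool_pos: [0.602, -0.3635, -0.0059]
ee_rot: [0.016, -0.016, -0.707, 0.707]
ft_force: [0.4, -0.1, -0.8]
width: 0.0406
t16.20 at [ 0.602  -0.3635 -0.0059] tilt [ 1.e-04 -1.e-04 -1.e+00] jaw yaw -92.64 j6 1.01 w 0.0406 F [ 0.4 -0.1 -0.8]
 shift now [1.4 1.6 0.4]
 turn ay -0.04 then shift [1.4 1.6 0.4]
[[ 0.63509202 -0.33024972]
 [ 0.63237532 -0.38914001]]
```

View pics/c11.png

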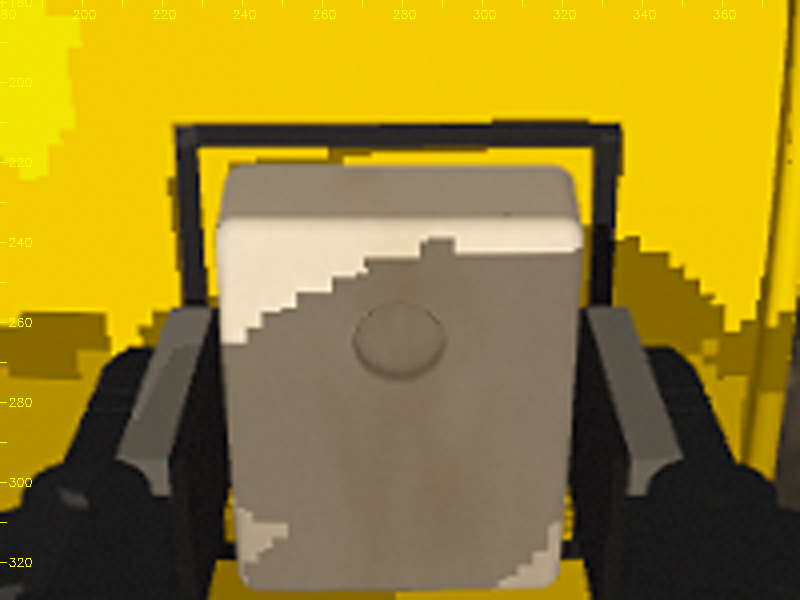

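Run:
```python
from h import *
d=load('w11')
print('outline mid/outer',onz(d,[(279,213),(279,210.5)],.004)[:,0]);print('tile far bottom',onz(d,[(279,221.3)],.006), 'top edge',onz(d,[(279,233.5)],.0208))
print(rect(d,[(233.5,233.5),(325.5,233.5),(320,326),(239,326)],.0208))
```

```text
outline mid/outer [0.63125877 0.63249446]
tile far bottom [[ 0.62782493 -0.3647879 ]] top edge [[ 0.62759508 -0.36478956]]
c [ 602.6 -363.9] long 49.8 @-2.6  wid 39.8 @87.4
[ 0.60264699 -0.36386285]
```

```bash
python3 -m handwheel '[0.5,1,0,0,0,0,1, 0,1,0,0,0,0,1, 0,0,0,0,0,0,1]'; python3 -m handwheel '[0,0,0,0,0,0,0.45, 0,0,0,0,0,0,0.35, 0,0,0,0,0,0,0.25, 0,0,0,0,0,0,0.25, 0,-20,0,0,0,0,0.25, 0,-35,0,0,0,0,0.25, 0,-35,0,0,0,0,0.25, 0,-35,0,0,0,0,0.25, 0,-20,0,0,0,0,0.25, 0,0,0,0,0,0,0.25]'
python3 - <<'E'
from h import *
goto([.454,-.246,.04],-66.5)
snap('wrist','w12')
E
```

```text
clock: 16.55
tool_pos: [0.6014, -0.3636, -0.0077]
ee_rot: [0.016, -0.016, -0.707, 0.707]
ft_force: [-0.1, 0.7, 0.8]
width: 0.0409
clock: 17.55
tool_pos: [0.6037, -0.3651, 0.1415]
ee_rot: [0.014, -0.019, -0.705, 0.709]
ft_force: [1.0, -0.9, 0.1]
width: 0.0641
t17.55 at [ 0.6037 -0.3651  0.1415] tilt [ 0.0068 -0.0047 -1.    ] jaw yaw -92.64 j6 1.01 w 0.0641 F [ 1.  -0.9  0.1]
 shift now [ 155.8   99.9 -112.5]
 turn ay -26.14 then shift [  90.3   99.9 -169.6]
```

View pics/w12.png

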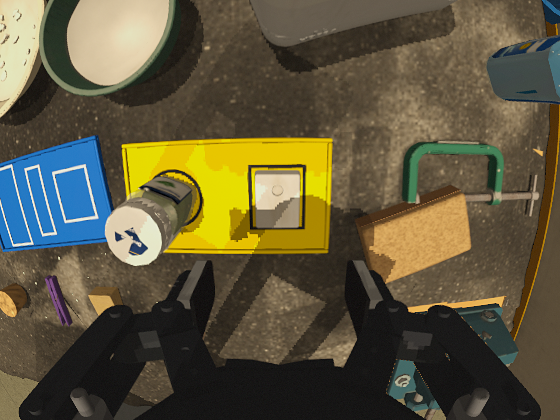

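```bash
python3 -m handwheel '[0,0,0,0,-6.5,0,0.25, 0,0,0,0,-6.5,0,0.25, 0,0,0,0,-6.5,0,0.25, 0,0,0,0,-6.5,0,0.25, 18,0,-34,0,0,0,0.25, 18,0,-34,0,0,0,0.25, 18,0,-34,0,0,0,0.25, 18,0,-34,0,0,0,0.25, 18,0,-34,0,0,0,0.25, 0,25,0,0,0,0,0.25, 0,25,0,0,0,0,0.25, 0,25,0,0,0,0,0.25, 0,0,0,0,0,0,0.25, 0,0,0,0,0,0,0.25]'
python3 - <<'E'
from h import *
goto([.454,-.246,-.013],-66.4)
snap('wrist','w13'); crop('w13',180,160,200,150,4,'c13')
E
```

```text
clock: 19.0
tool_pos: [0.4502, -0.2424, 0.0608]
ee_rot: [0.142, -0.144, 0.693, -0.692]
ft_force: [0.6, 0.1, -0.2]
width: 0.064
t19.00 at [ 0.4502 -0.2424  0.0608] tilt [-0.0031  0.002  -1.    ] jaw yaw -66.65 j6 0.59 w 0.0640 F [ 0.6  0.1 -0.2]
 shift now [-2.2 73.8  5. ]
 turn ay -0.25 then shift [-2.2 73.8  5.1]
```

View pics/c13.png

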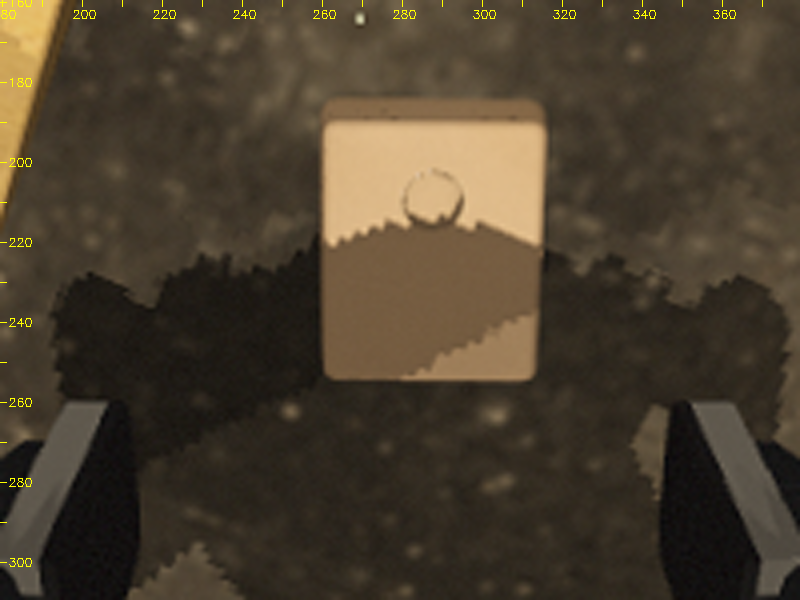

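Run:
```python
from h import *
d=load('w13')
c=rect(d,[(260.5,190),(315.5,190.5),(313,254),(260.5,254)],.013)
goto([*c,-.0125],-66.4)
```

```text
c [ 455.1 -246.1] long 45.4 @22.8  wid 35.9 @113.1
t19.05 at [ 0.4512 -0.243   0.0618] tilt [-1.e-03  6.e-04 -1.e+00] jaw yaw -66.64 j6 0.59 w 0.0643 F [ 0.7 -0.2 -0.2]
 shift now [-2.4 74.3  4.4]
 turn ay -0.24 then shift [-2.3 74.3  4.4]
```

```bash
python3 -m handwheel '[-2.4,20,4.4,0,0,0,0.25, 0,25,0,0,0,0,0.25, 0,17,0,0,0,0,0.25, 0,9,0,0,0,0,0.25, 0,3,0,0,0,0,0.25, 0,0,0,0,0,0,0.25, 0,0,0,0,0,0,0.45, 0,0,0,0,0,0,1, 0,0,0,0,0,0,1, 0,0,0,0,0,0,1, 0,0,0,0,0,0,1]' 40
python3 - <<'E'
from h import *
goto([.454,-.246,-.013],-66.4)
E
python3 -m handwheel '[0,-10,0,0,0,0,1, 0,-20,0,0,0,0,1, 0,-20,0,0,0,0,1, 0,0,0,0,0,0,1, 0,0,0,0,0,0,1]';  python3 - <<'E'
from h import *
s=robot.sense()
goto([.6173,-.1472,-.008],-86)
d,p=snap('wrist','w14'); crop('w14',180,180,200,150,4,'c14')
E
```

```text
clock: 20.15
tool_pos: [0.4561, -0.2467, -0.0109]
ee_rot: [-0.144, 0.143, -0.692, 0.693]
ft_force: [-0.4, 0.4, 6.1]
width: 0.037
t20.15 at [ 0.4561 -0.2467 -0.0109] tilt [ 0.0018 -0.0012 -1.    ] jaw yaw -66.64 j6 0.59 w 0.0370 F [-0.4  0.4  6.1]
 shift now [ 1.6  2.1 -1.4]
 turn ay -0.24 then shift [ 1.6  2.1 -1.5]
clock: 20.65
tool_pos: [0.4557, -0.2464, 0.0386]
ee_rot: [-0.144, 0.143, -0.692, 0.693]
ft_force: [-1.2, -0.3, -0.3]
width: 0.0374
t20.65 at [ 0.4557 -0.2464  0.0386] tilt [ 1.4e-03 -9.0e-04 -1.0e+00] jaw yaw -66.64 j6 0.59 w 0.0374 F [-1.2 -0.3 -0.3]
 shift now [-187.7   46.8  -27.1]
 turn ay 19.36 then shift [-168.1   46.8  -87.7]
```

View pics/c14.png

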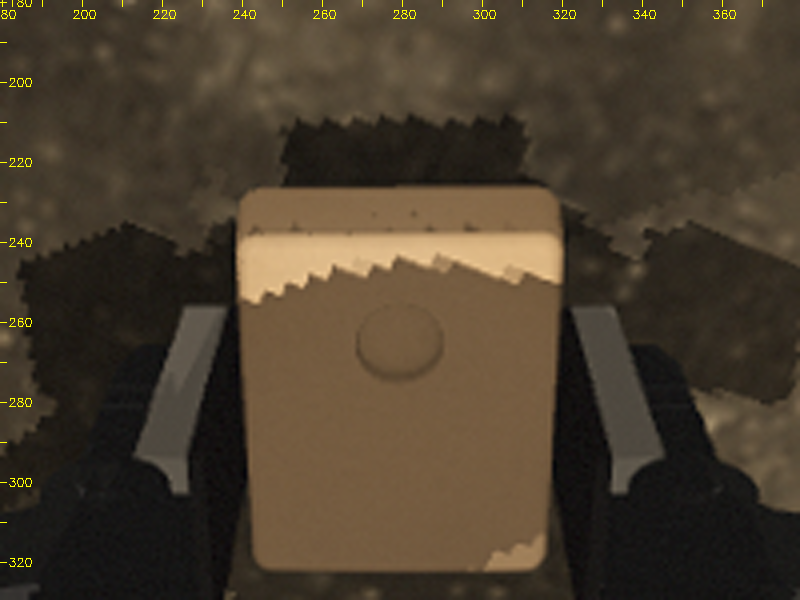

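Run:
```python
from h import *
a=load('w1');b=load('w2')
B=dict(wed=[(184.5,33.5),(217,28),(223,107.5),(190.5,110.5)],cl=[(236,32),(257,30),(261.5,95),(241.5,97.5)],ti=[(274,38),(314.5,35.5),(317,82.5),(278,84.5)])
A=dict(wed=[(65.5,53.9),(88.9,46.9),(94.5,117.9),(70.9,123.1)],cl=[(103.1,48.5),(118.9,45.1),(122.9,105.1),(107.5,107.5)],ti=[(132.5,50.5),(166.5,43.1),(169.7,86.5),(135.9,92.5)])
for k in B:
    print(k); rect(a,A[k],.004); rect(b,B[k],.004); print((np.mean([tri([(a,x),(b,y)]) for x,y in zip(A[k],B[k])],0)*1e3).round(1))
d=load('w14'); R=Rt(); t=np.array([.4557,-.2464])
c=rect(d,[(239,237.5),(319.5,237.5),(316,321.5),(243,321.5)],.0386+.011+.013)
print((R.T@np.r_[c-t,0]*1e3).round(1))
```

```text
wed
c [607.9 -36.3] long 99.2 @4.0  wid 41.2 @93.7
c [608.5 -36.2] long 98.9 @4.1  wid 40.7 @93.8
[608.2 -36.3   4. ]
cl
c [612.3 -91.2] long 80.7 @3.9  wid 24.0 @91.8
c [613.4 -91.6] long 81.3 @4.2  wid 24.5 @94.9
[612.8 -91.6   4.8]
ti
c [ 616.5 -146.4] long 56.0 @4.5  wid 46.8 @94.4
c [ 617.3 -147.2] long 58.1 @3.8  wid 47.2 @94.3
[ 616.6 -147.1    5.8]
c [ 455.3 -246.6] long 45.9 @23.5  wid 36.0 @113.3
[0.5 0.  0.1]
```

```bash
python3 -m handwheel '[0,0,0,0,6.4,0,1, 0,0,0,0,6.4,0,1, 0,0,0,0,6.4,0,1, -28,0,-14.6,0,0,0,1, -28,0,-14.6,0,0,0,1, -28,0,-14.6,0,0,0,1, -28,0,-14.6,0,0,0,1, -28,0,-14.6,0,0,0,1, -18,0,-9,0,0,0,1,-10,0,-5,0,0,0,1, 0,30,0,0,0,0,1, 0,8,0,0,0,0,1, 0,0,0,0,0,0,1, 0,0,0,0,0,0,1]';  python3 - <<'E'
from h import *
goto([.617,-.147,-.007],-85.8)
d,p=snap('wrist','w15'); crop('w15',180,180,200,150,4,'c15')
E
```

```text
clock: 22.1
tool_pos: [0.6157, -0.1476, -0.0002]
ee_rot: [0.025, -0.026, 0.707, -0.706]
ft_force: [0.1, -0.2, -0.6]
width: 0.0372
t22.10 at [ 6.157e-01 -1.476e-01 -2.000e-04] tilt [-1.5e-03  4.0e-04 -1.0e+00] jaw yaw -85.88 j6 1.20 w 0.0372 F [ 0.1 -0.2 -0.6]
 shift now [-1.4  6.8 -0.5]
 turn ay -0.08 then shift [-1.4  6.8 -0.5]
```

View pics/c15.png

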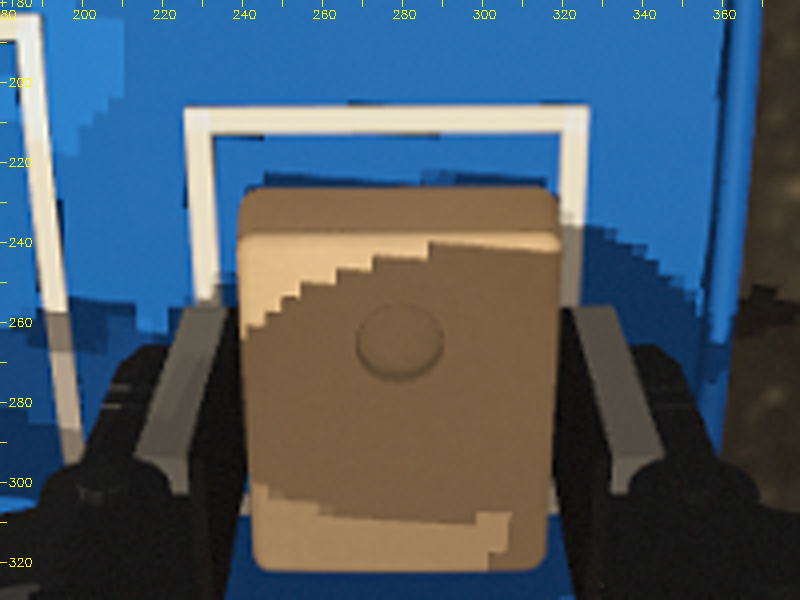

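Run:
```python
from h import *
d=load('w15')
q=onz(d,[(229.3,209.5),(323.3,209.5),(231,234.5),(322,234.5)],.004);print(q, (q[0]+q[1])/2)
m=(q[0]+q[1])/2; th=np.radians(4.2)
print('outline c',m-.0282*np.array([np.cos(th),np.sin(th)]))
rect(d,[(239,237.5),(319.5,237.5),(316,321.5),(243,321.5)],.0238)
```

```text
[[ 0.6431224  -0.12114081]
 [ 0.64644964 -0.16718618]
 [ 0.62992401 -0.12228886]
 [ 0.63325635 -0.16806562]] [ 0.64478602 -0.14416349]
outline c [ 0.61666175 -0.14622881]
c [ 615.4 -147.8] long 46.0 @4.3  wid 36.0 @94.1
```

```bash
python3 -m handwheel '[-1,3,-1.5,0,0,0,1, 0,3,0,0,0,0,1, 0,1,0,0,0,0,1, 0,0,0,0,0,0,1, 0,0,0,0,0,0,1]';python3 - <<'E'
from h import *
goto([.617,-.147,-.007],-85.8)
d,p=snap('wrist','w16'); crop('w16',180,180,200,150,4,'c16')
E
```

```text
clock: 22.65
tool_pos: [0.6175, -0.1457, -0.0068]
ee_rot: [-0.026, 0.026, -0.707, 0.707]
ft_force: [-0.2, -0.0, 0.1]
width: 0.0376
t22.65 at [ 0.6175 -0.1457 -0.0068] tilt [ 2.e-04 -1.e-04 -1.e+00] jaw yaw -85.84 j6 1.20 w 0.0376 F [-0.2 -0.   0.1]
 shift now [0.6 0.2 1.2]
 turn ay -0.04 then shift [0.6 0.2 1.2]
```

View pics/c16.png

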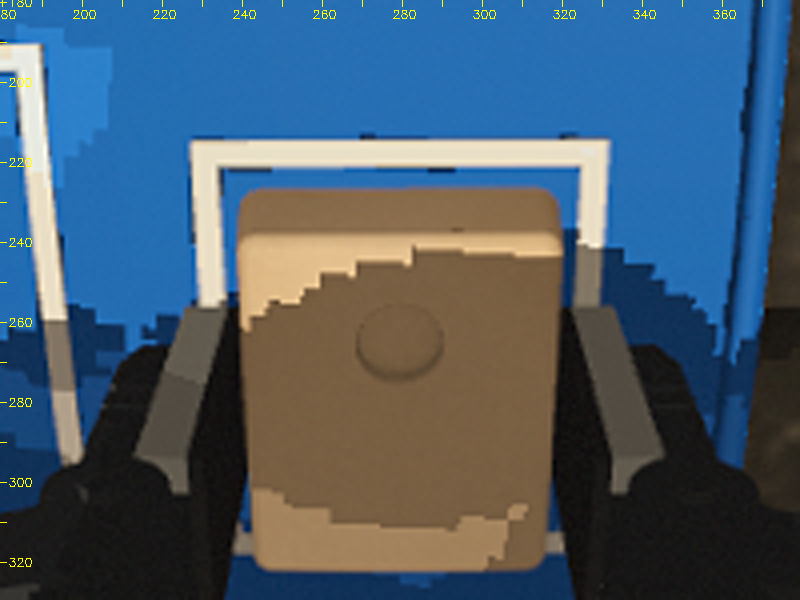

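```bash
python3 -m handwheel '[0,0.7,0,0,0,0,1, 0,0,0,0,0,0,1, 0,0,0,0,0,0,0.45, 0,0,0,0,0,0,0.35, 0,0,0,0,0,0,0.3, 0,0,0,0,0,0,0.3, 0,-20,0,0,0,0,0.3, 0,-35,0,0,0,0,0.3, 0,-30,0,0,0,0,0.3, 25,0,0,0,2.8,0,0.3, 35,0,0,0,0,0,0.3, 35,0,0,0,0,0,0.3, 35,0,0,0,0,0,0.3, 18,0,0,0,0,0,0.3, 0,0,0,0,0,0,0.3, 0,0,0,0,0,0,0.3]' 40
python3 - <<'E'
from h import *
goto([.469,-.1584,-.012],-88.65)
d,p=snap('wrist','w17')
E
```

```text
clock: 24.3
tool_pos: [0.4705, -0.1508, 0.0777]
ee_rot: [-0.009, 0.008, -0.707, 0.707]
ft_force: [1.4, 0.1, 0.5]
width: 0.0597
t24.30 at [ 0.4705 -0.1508  0.0777] tilt [ 1.8e-03 -5.0e-04 -1.0e+00] jaw yaw -88.68 j6 1.15 w 0.0597 F [1.4 0.1 0.5]
 shift now [ 1.8 89.7  7.5]
 turn ay -0.03 then shift [ 1.8 89.7  7.5]
```

View pics/w17.png

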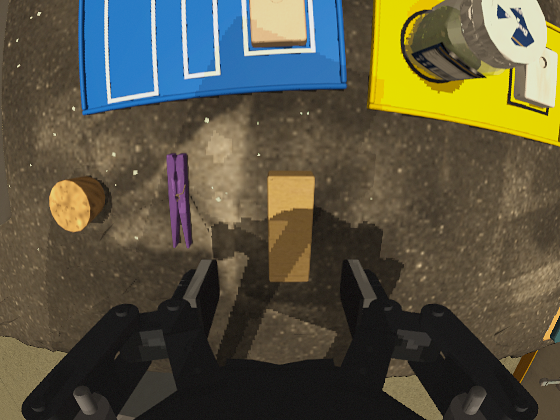

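Run:
```python
from h import *
d=load('w17'); crop('w17',255,165,70,125,6,'c17')
q=np.r_[onz(d,[(267.8,178),(314.3,178)],.022),onz(d,[(309.5,281.5),(269.8,281.5)],.003)]
print(q, q.mean(0))
l=(q[0]+q[1]-q[2]-q[3])/2;print(np.degrees(np.arctan2(l[1],l[0])),np.hypot(*l))
```

```text
[[ 0.5025778  -0.14265248]
 [ 0.50336582 -0.17355862]
 [ 0.41390844 -0.17696647]
 [ 0.41334322 -0.14463271]] [ 0.45829882 -0.15945257]
1.7271125980968527 0.08938659031137786
```

View pics/c17.png

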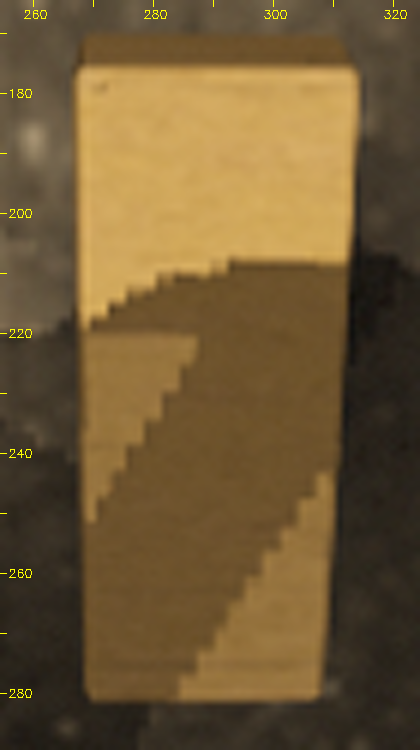

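```bash
python3 -m handwheel '[1.5,20,8,0,-0.3,0,0.3, 0,25,0,0,0,0,0.3, 0,25,0,0,0,0,0.3, 0,12,0,0,0,0,0.3, 0,8,0,0,0,0,0.3, 0,0,0,0,0,0,0.3, 0,0,0,0,0,0,0.5, 0,0,0,0,0,0,1, 0,0,0,0,0,0,1, 0,0,0,0,0,0,1, 0,0,0,0,0,0,1]' 40
python3 - <<'E'
from h import *
goto([.469,-.1584,-.013],-88.65)
E
python3 -m handwheel '[0,-10,0,0,0,0,1, 0,-20,0,0,0,0,1, 0,-20,0,0,0,0,1, 0,0,0,0,0,0,1, 0,0,0,0,0,0,1]';  python3 - <<'E'
from h import *
goto([.6182,-.0363,-.008],-85.8)
d,p=snap('wrist','w18'); crop('w18',180,150,200,200,3,'c18')
E
```

```text
clock: 25.45
tool_pos: [0.4692, -0.1588, -0.0118]
ee_rot: [-0.011, 0.009, -0.707, 0.707]
ft_force: [-0.1, 0.1, 6.0]
width: 0.031
t25.45 at [ 0.4692 -0.1588 -0.0118] tilt [ 2.2e-03 -9.0e-04 -1.0e+00] jaw yaw -88.35 j6 1.13 w 0.0310 F [-0.1  0.1  6. ]
 shift now [ 0.2  1.2 -0.4]
 turn ay 0.3 then shift [ 0.2  1.2 -0.4]
clock: 25.95
tool_pos: [0.4683, -0.1585, 0.0377]
ee_rot: [-0.01, 0.01, -0.707, 0.707]
ft_force: [-0.9, 1.3, -1.1]
width: 0.0313
t25.95 at [ 0.4683 -0.1585  0.0377] tilt [ 8.e-04 -4.e-04 -1.e+00] jaw yaw -88.35 j6 1.13 w 0.0313 F [-0.9  1.3 -1.1]
 shift now [-153.4   45.8 -117.8]
 turn ay -2.55 then shift [-158.5   45.8 -110.9]
```

View pics/c18.png

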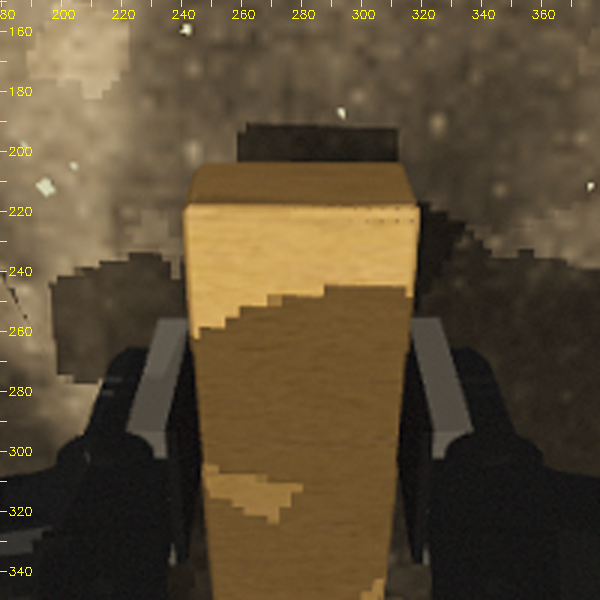

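Run:
```python
from h import *
d=load('w18');s=robot.sense();print(s['tool_pos'])
print(onz(d,[(241.5,218),(318.8,218)],.0715),onz(d,[(279.5,204.5)],.0495))
```

```text
[ 0.46773745 -0.15825904  0.03711278]
[[ 0.50290742 -0.14265256]
 [ 0.50379304 -0.17338941]] [[ 0.50234537 -0.1578073 ]]
```

```bash
python3 - <<'E'
from h import *
d=load('w2')
for z in (0,.1): print(onz(d,[(103,60),(105,190),(30,250)],z))
print(onz(load('top0'),[(185,258),(215,10),(190,255)],.35))
E
python3 -m handwheel '[0,0,0,0,-2.5,0,1, -25,0,-18,0,0,0,1, -27,0,-19,0,0,0,1, -27,0,-19,0,0,0,1, -27,0,-19,0,0,0,1, -27,0,-19,0,0,0,1, -16,0,-11,0,0,0,1,-9.5,0,-6,0,0,0,1, 0,0,0,0,0,0,1, 0,0,0,0,0,0,1]';  python3 - <<'E'
from h import *
goto([.6182,-.0356,-.008],-85.8)
E
```

```text
[[0.6369889  0.10444923]
 [0.45900133 0.11458969]
 [0.35827644 0.29674512]]
[[0.61669624 0.04601758]
 [0.48359857 0.05360054]
 [0.40827731 0.18981488]]
[[0.45568317 0.0955443 ]
 [0.92650641 0.05566631]
 [0.46140674 0.08649757]]
clock: 27.0
tool_pos: [0.6167, -0.0366, 0.0364]
ee_rot: [0.025, -0.027, 0.707, -0.707]
ft_force: [0.6, 0.1, 0.0]
width: 0.0306
t27.00 at [ 0.6167 -0.0366  0.0364] tilt [-2.8e-03 -1.0e-04 -1.0e+00] jaw yaw -85.84 j6 1.37 w 0.0306 F [0.6 0.1 0. ]
 shift now [-1.7 44.4 -0.8]
 turn ay -0.04 then shift [-1.7 44.4 -0.8]
```

```bash
python3 -m handwheel '[-0.5,18,-1,0,0,0,1, 0,14,0,0,0,0,1, 0,5,0,0,0,0,1, 0,0,0,0,0,0,1, 0,0,0,0,0,0,1]';  python3 - <<'E'
from h import *
goto([.6182,-.0356,-.008],-85.8)
d,p=snap('wrist','w19'); crop('w19',180,150,200,200,3,'c19')
E
```

```text
clock: 27.5
tool_pos: [0.6185, -0.0356, 0.0003]
ee_rot: [0.025, -0.026, 0.707, -0.707]
ft_force: [0.0, -1.1, -0.5]
width: 0.0313
t27.50 at [ 6.185e-01 -3.560e-02  3.000e-04] tilt [-2.e-04 -0.e+00 -1.e+00] jaw yaw -85.87 j6 1.37 w 0.0313 F [ 0.  -1.1 -0.5]
 shift now [ 0.3  8.3 -0. ]
 turn ay -0.07 then shift [ 0.3  8.3 -0. ]
```

View pics/c19.png

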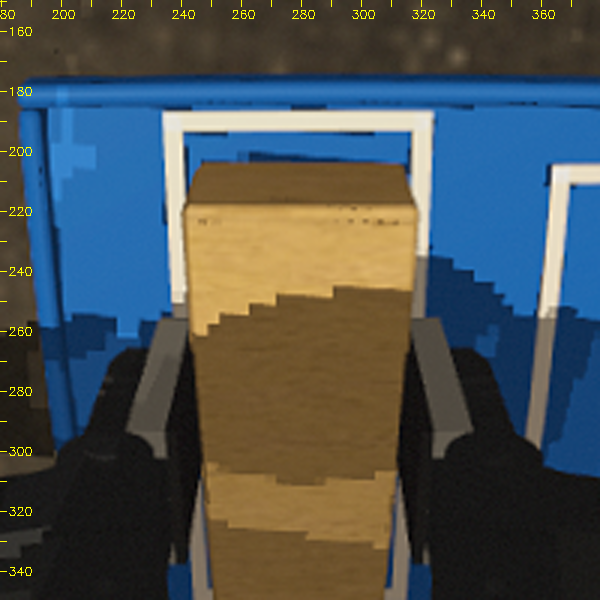

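```bash
python3 -m handwheel '[0,4,-0.3,0,0,0,1, 0,3,0,0,0,0,1, 0,1.2,0,0,0,0,1, 0,0,0,0,0,0,1, 0,0,0,0,0,0,1]';  python3 - <<'E'
from h import *
goto([.6182,-.0356,-.008],-85.8)
d,p=snap('wrist','w20'); crop('w20',180,150,200,200,3,'c20')
E
```

```text
clock: 28.05
tool_pos: [0.6186, -0.0349, -0.0078]
ee_rot: [-0.026, 0.026, -0.707, 0.707]
ft_force: [-0.5, 0.2, 2.4]
width: 0.0313
t28.05 at [ 0.6186 -0.0349 -0.0078] tilt [-0. -0. -1.] jaw yaw -85.84 j6 1.37 w 0.0313 F [-0.5  0.2  2.4]
 shift now [0.5 0.2 0.7]
 turn ay -0.04 then shift [0.5 0.2 0.7]
```

View pics/c20.png

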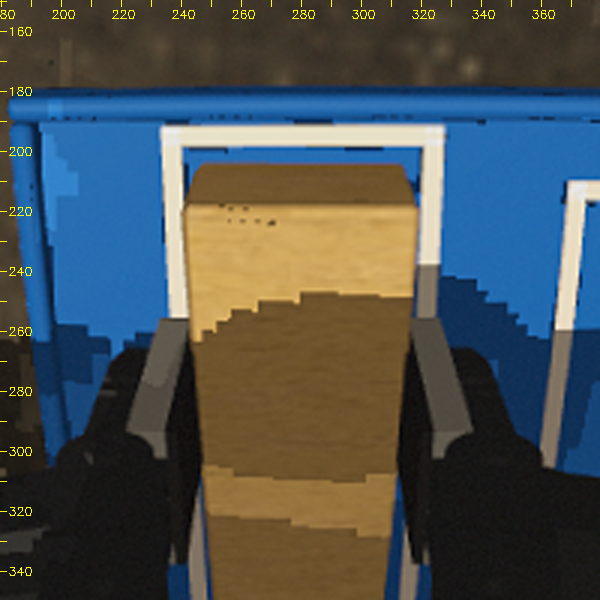

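```bash
python3 - <<'E'
from h import *
d=load('w20'); print(onz(d,[(280,195.3)],.004),onz(d,[(280,204.5)],.005))
E
python3 -m handwheel '[0,0,0,0,0,0,0.55, 0,0,0,0,0,0,0.45, 0,0,0,0,0,0,0.35, 0,0,0,0,0,0,0.3, 0,-20,0,0,0,0,0.3, 0,-35,0,0,0,0,0.3, 0,-30,0,0,0,0,0.3, 25,0,7,0,5,0,0.3, 35,0,12,0,0,0,0.3, 35,0,12,0,0,0,0.3, 28,0,10,0,0,0,0.3, 12,0,6,0,0,0,0.3, 0,0,0,0,0,0,0.3, 0,0,0,0,0,0,0.3]' 30
python3 - <<'E'
from h import *
goto([.4807,-.0761,-.013],89.2)
d,p=snap('wrist','w21');crop('w21',200,130,150,160,3.75,'c21')
E
```

```text
[[ 0.65703928 -0.03257034]] [[ 0.65295622 -0.03286843]]
clock: 29.5
tool_pos: [0.4857, -0.0824, 0.0776]
ee_rot: [0.004, -0.006, -0.707, 0.707]
ft_force: [-0.1, 0.3, 0.6]
width: 0.0599
t29.50 at [ 0.4857 -0.0824  0.0776] tilt [ 2.8e-03 -3.0e-04 -1.0e+00] jaw yaw -90.88 j6 1.33 w 0.0599 F [-0.1  0.3  0.6]
 shift now [ 5.4 90.5 -6.3]
 turn ay -0.08 then shift [ 5.4 90.5 -6.3]
```

View pics/w21.png

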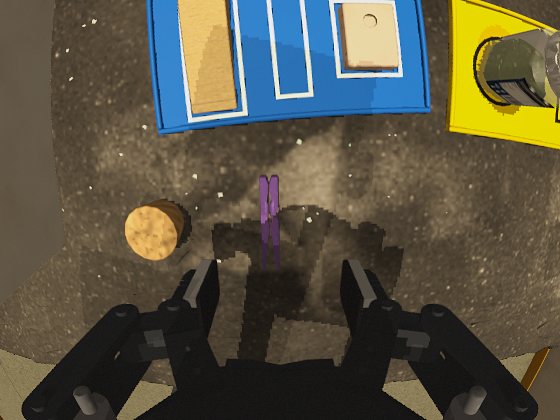

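View pics/c21.png

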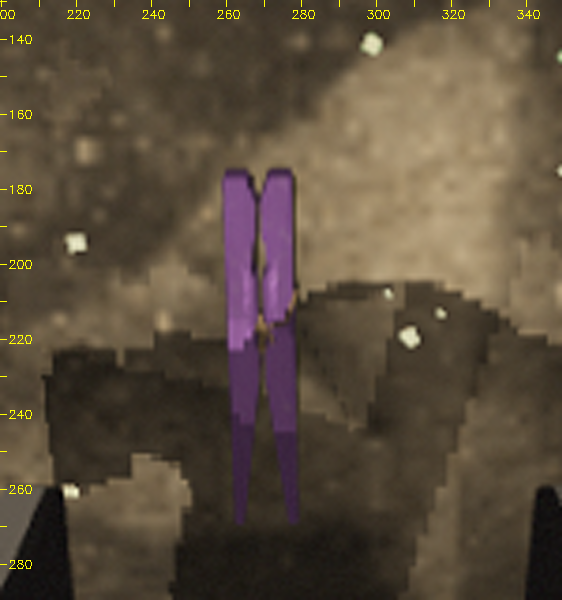

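Run:
```python
from h import *
d=load('w21'); rect(d,[(258.8,176),(277.8,176),(279,268.5),(261.5,268.5)],.012);rect(d,[(258.8,176),(277.8,176),(279,268.5),(261.5,268.5)],.008)
goto([.4805,-.0768,-.014],89)
```

```text
c [481.6 -75.3] long 71.7 @-0.3  wid 13.3 @89.2
c [480.2 -75.2] long 73.0 @-0.3  wid 13.5 @89.2
t29.55 at [ 0.4861 -0.0823  0.0775] tilt [ 2.9e-03 -4.0e-04 -1.0e+00] jaw yaw -90.85 j6 1.33 w 0.0599 F [ 0.6 -0.7  0.3]
 shift now [ 6.  91.5 -5.5]
 turn ay 0.15 then shift [ 6.  91.5 -5.5]
```

```bash
python3 -m handwheel '[4.5,20,-6.7,0,-0.4,0,0.4, 0,25,0,0,0,0,0.4, 0,22,0,0,0,0,0.4, 0,14,0,0,0,0,0.4, 0,7,0,0,0,0,0.4, 0,0,0,0,0,0,0.4, 0,0,0,0,0,0,0.4]' 30
python3 - <<'E'
from h import *
goto([.4815,-.0755,-.012],89.5)
d,p=snap('wrist','w22');crop('w22',200,190,160,150,4,'c22')
E
```

```text
clock: 30.25
tool_pos: [0.4805, -0.0753, -0.0107]
ee_rot: [0.002, -0.003, -0.707, 0.707]
ft_force: [0.0, 0.5, 0.3]
width: 0.0513
t30.25 at [ 0.4805 -0.0753 -0.0107] tilt [ 1.e-03 -2.e-04 -1.e+00] jaw yaw -90.42 j6 1.34 w 0.0513 F [0.  0.5 0.3]
 shift now [-1.   1.3  0.2]
 turn ay 0.08 then shift [-1.   1.3  0.2]
```

View pics/c22.png

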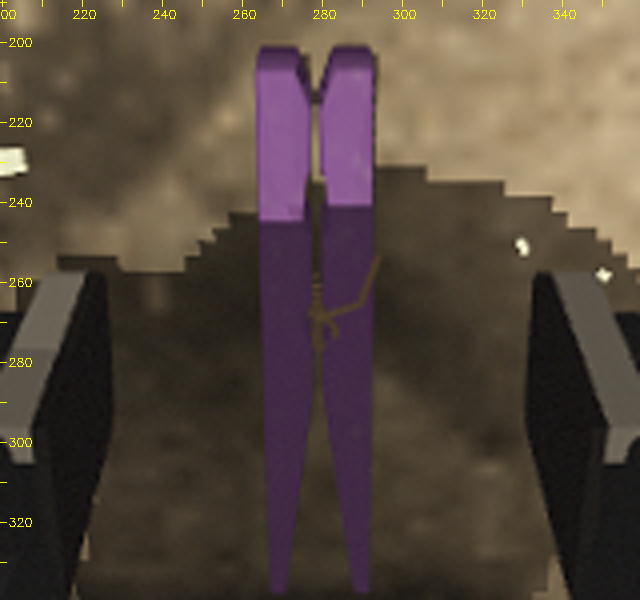

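```bash
python3 -m handwheel '[-0.5,0,0,0,0,0,0.7, 0,0,0,0,0,0,1, 0,0,0,0,0,0,1, 0,0,0,0,0,0,1, 0,0,0,0,0,0,1, 0,0,0,0,0,0,1]' 30; python3 -m handwheel '[0,-10,0,0,0,0,1, 0,-20,0,0,0,0,1, 0,-20,0,0,0,0,1, 0,0,0,0,0,0,1, 0,0,0,0,0,0,1]';  python3 - <<'E'
from h import *
goto([.6128,-.0915,-.008],-85.8)
d,p=snap('wrist','w23'); crop('w23',200,180,160,150,4,'c23')
E
```

```text
clock: 30.9
tool_pos: [0.4804, -0.0755, -0.0102]
ee_rot: [0.002, -0.003, -0.707, 0.707]
ft_force: [-1.3, -0.6, 6.0]
width: 0.0142
clock: 31.4
tool_pos: [0.4801, -0.0754, 0.0397]
ee_rot: [0.002, -0.003, -0.707, 0.707]
ft_force: [0.6, -0.4, 0.2]
width: 0.0144
t31.40 at [ 0.4801 -0.0754  0.0397] tilt [ 1.4e-03 -3.0e-04 -1.0e+00] jaw yaw -90.45 j6 1.34 w 0.0144 F [ 0.6 -0.4  0.2]
 shift now [-132.8   47.8   15. ]
 turn ay -4.65 then shift [-131.1   47.8   25.7]
```

View pics/c23.png

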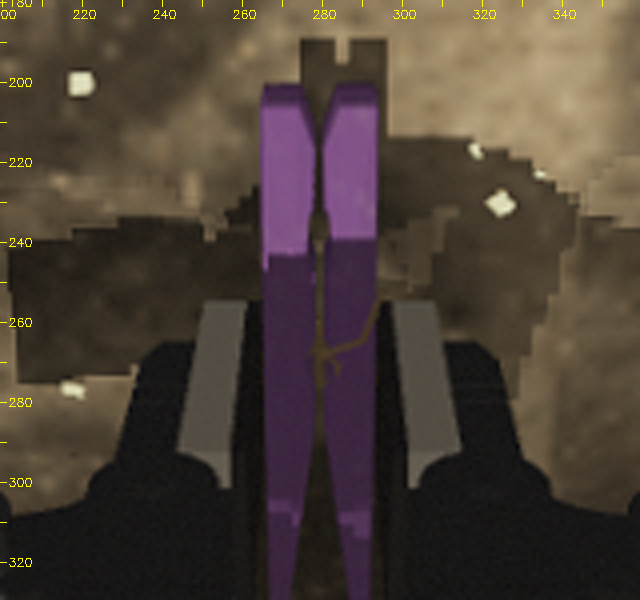

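```bash
python3 - <<'E'
from h import *
d=load('w23')
print(onz(d,[(265.3,205.5),(294,205.5)],.0618))
E
python3 -m handwheel '[0,0,0,0,-4.65,0,1, -20,0,4,0,0,0,1, -30,0,6,0,0,0,1, -30,0,6,0,0,0,1, -27,0,5,0,0,0,1, -16,0,3,0,0,0,1, -8,0,1.7,0,0,0,1, 0,0,0,0,0,0,1, 0,20,0,0,0,0,1, 0,15,0,0,0,0,1, 0,5,0,0,0,0,1, 0,0,0,0,0,0,1, 0,0,0,0,0,0,1]';  python3 - <<'E'
from h import *
goto([.6128,-.0915,-.008],-85.8)
d,p=snap('wrist','w24'); crop('w24',200,180,160,150,4,'c24')
E
```

```text
[[ 0.51681063 -0.06990941]
 [ 0.51671495 -0.08221578]]
clock: 32.75
tool_pos: [0.6119, -0.0913, -0.0006]
ee_rot: [0.026, -0.026, 0.707, -0.707]
ft_force: [-0.1, -0.1, 0.8]
width: 0.014
t32.75 at [ 6.119e-01 -9.130e-02 -6.000e-04] tilt [-2.e-04  0.e+00 -1.e+00] jaw yaw -85.79 j6 1.28 w 0.0140 F [-0.1 -0.1  0.8]
 shift now [-0.8  7.4  0.2]
 turn ay 0.01 then shift [-0.8  7.4  0.2]
```

View pics/c24.png

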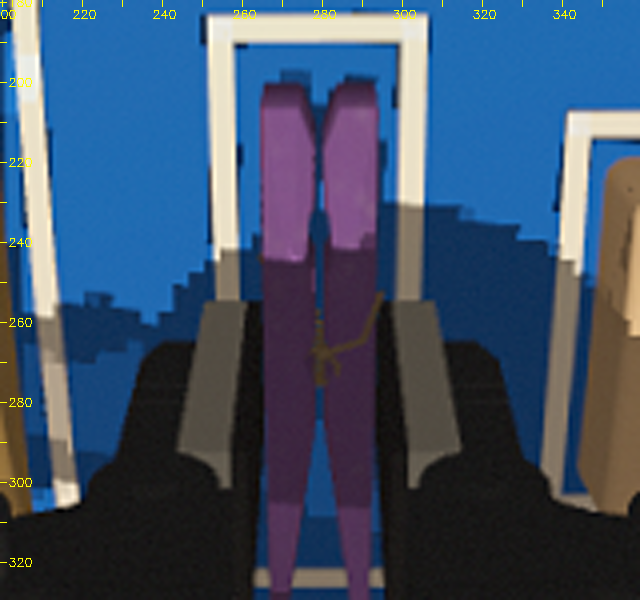

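```bash
python3 -m handwheel '[0,3,0,0,0,0,1, 0,2,0,0,0,0,1, 0,1,0,0,0,0,1, 0,0,0,0,0,0,1, 0,0,0,0,0,0,1]';  python3 - <<'E'
from h import *
goto([.6125,-.0915,-.0062],-85.8)
d,p=snap('wrist','w25'); crop('w25',200,180,160,150,4,'c25')
E
```

```text
clock: 33.3
tool_pos: [0.6125, -0.0914, -0.0062]
ee_rot: [-0.026, 0.026, -0.707, 0.707]
ft_force: [-1.7, -0.1, 4.7]
width: 0.0137
t33.30 at [ 0.6125 -0.0914 -0.0062] tilt [ 6.e-04 -2.e-04 -1.e+00] jaw yaw -85.79 j6 1.28 w 0.0137 F [-1.7 -0.1  4.7]
 shift now [0.  0.  0.1]
 turn ay 0.01 then shift [0.  0.  0.1]
```

View pics/c25.png

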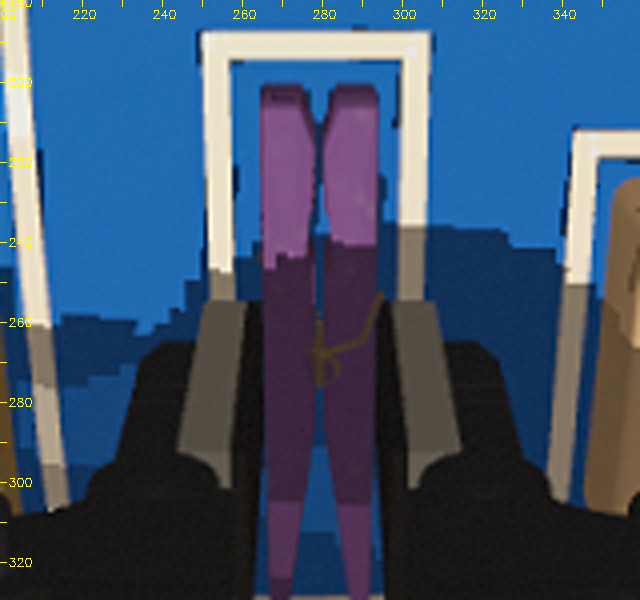

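```bash
python3 -m handwheel '[0,0,-0.5,0,0,0,1, 0,0,0,0,0,0,0.75, 0,0,0,0,0,0,0.7, 0,0,0,0,0,0,0.65, 0,0,0,0,0,0,0.65, 0,-20,0,0,0,0,0.65, 0,-35,0,0,0,0,0.65, 0,-40,0,0,0,0,0.65, 0,-40,0,0,0,0,0.65, 10,-40,15,0,0,0,0.65, 10,-30,20,0,0,0,0.65, 10,0,20,0,0,0,0.65, 10,0,20,0,0,0,0.65,0,0,0,0,0,0,0.65,0,0,0,0,0,0,0.65]'
python3 - <<'E'
from h import *
d,p=snap('wrist','w26'); snap('top','t26'); snap('scene','s26'); crop('w26',100,60,260,190,3,'c26'); print(robot.sense()['tool_pos'])
E
```

```text
clock: 34.85
tool_pos: [0.5776, -0.1686, 0.1979]
ee_rot: [0.025, -0.026, 0.707, -0.706]
ft_force: [0.0, -0.7, 0.1]
width: 0.03
[ 0.57806332 -0.16771111  0.19769347]
```

View pics/w26.png

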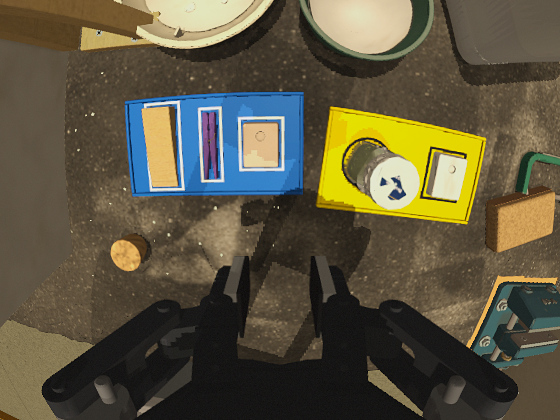

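View pics/s26.png

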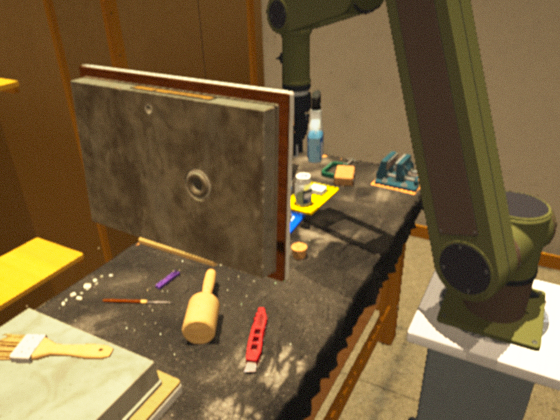

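Run:
```python
from h import *
crop('w26',125,85,165,115,4.8,'c26a'); crop('w26',315,100,160,125,4.8,'c26b')
```

```text
(no output)
```

View pics/c26a.png

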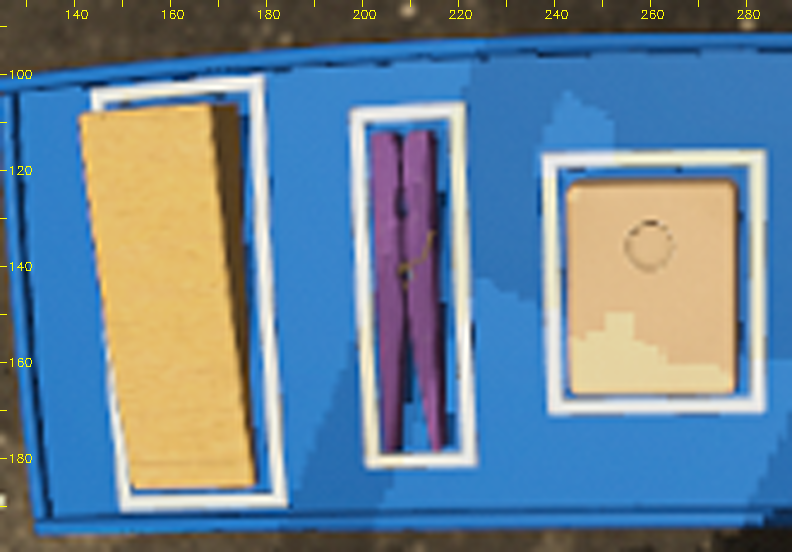

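View pics/c26b.png

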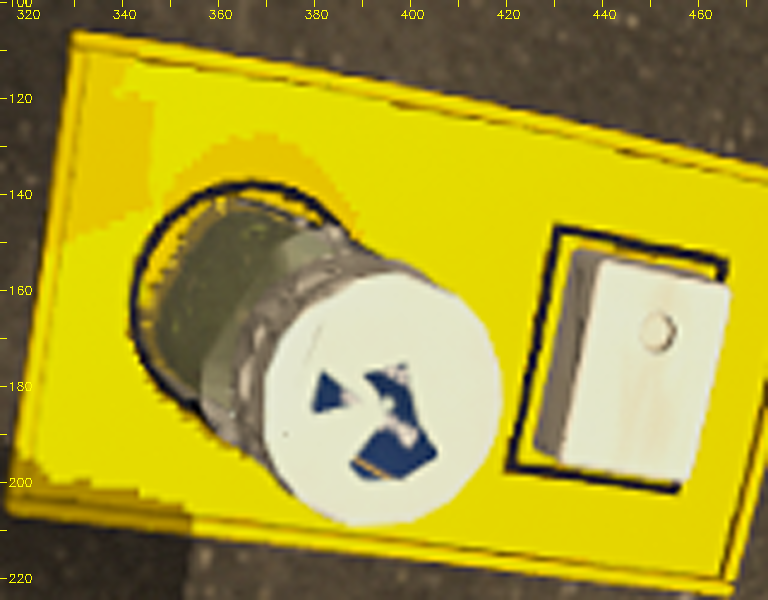

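Run:
```python
from h import *
d=load('w26')
f=lambda L,x0,y0:[(x0+a/4.8-.5,y0+b/4.8-.5) for a,b in L]
A=lambda L:f(L,125,85); B=lambda L:f(L,315,100)
print('pink');rect(d,A([(567,181),(737,180),(736,393),(571,395)]),.017);rect(d,A([(549,160),(758,158),(760,404),(556,406)]),.004)
print('clip');rect(d,A([(371,133),(437,132),(441,451),(383,451)]),.016);rect(d,A([(357,114),(459,109),(470,458),(373,461)]),.004)
print('wedge');
w=np.r_[onz(d,A([(80,115),(209,105)]),.026),onz(d,A([(255,486),(133,489)]),.0065)];c=w.mean(0);l=w[0]+w[1]-w[2]-w[3];print((c*1e3).round(1),np.degrees(np.arctan2(l[1],l[0])))
rect(d,A([(98,96),(257,84),(279,499),(126,502)]),.004)
print('white');rect(d,B([(600,258),(732,287),(688,483),(561,463)]),.019);rect(d,B([(558,230),(722,263),(679,489),(512,469)]),.004)
print('cap',onz(d,[(394.3,182.5)],.102))
t=np.linspace(0,2*np.pi,90);im=cv2.resize(d['im'],None,fx=4,fy=4,interpolation=cv2.INTER_CUBIC)
def dr(c,r,z,col): cv2.polylines(im,[np.round(((proj(d,np.c_[c[0]+r*np.cos(t),c[1]+r*np.sin(t),0*t+z])+.5)*4)).astype(int).reshape(-1,1,2)],True,col,1)
cap=onz(d,[(394.3,182.5)],.102)[0]
dr(cap,.0235,.004,(0,255,0));dr([.6054,-.2639],.027,.004,(255,0,0));dr(cap,.0235,.102,(0,0,255))
cv2.imwrite('pics/o26.png',im[440:880,1300:1720,::-1])
```

```text
pink
c [ 617.2 -146.1] long 46.7 @4.0  wid 36.3 @94.2
c [ 616.9 -146. ] long 55.9 @4.6  wid 46.4 @94.3
clip
c [612.9 -92.1] long 71.0 @3.4  wid 14.1 @92.9
c [612.9 -91. ] long 80.3 @4.3  wid 23.4 @94.8
wedge
[608.1 -35.7] 3.4197937289119102
c [608.5 -35.9] long 97.9 @4.2  wid 39.9 @94.1
white
c [ 601.8 -363.5] long 50.0 @-2.0  wid 38.5 @87.1
c [ 601.  -364.2] long 59.9 @-1.2  wid 50.1 @88.4
cap [[ 0.60532296 -0.26182899]]
```

View pics/o26.png

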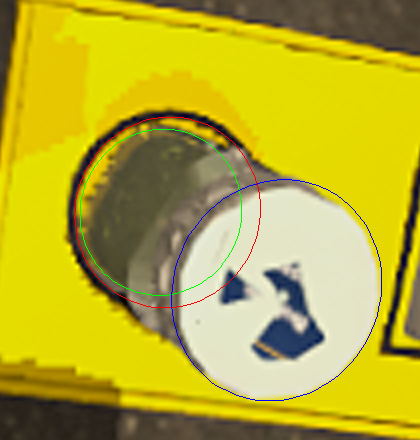

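```bash
python3 -c "
from cell import robot
s=robot.sense();print(s['clock'],s['joint_vel'].round(3));print(robot.sign_off())"
```

```text
35.0 [ 0.006  0.002 -0.002 -0.002  0.001 -0.003]
the job is handed in; nothing more can be done
None
```

Both kits are made up and the job is handed in at 35.0 s. The wedge, purple clip and pink tile are in the blue tray, and the white-capped jar and white tile are in the yellow tray. I took the clip in the stock row, about 0.49 m from the base, and left the one behind the panel. The cork bung was not touched.

**Last wrist-camera check:** this compares each piece with its own outline.

| Piece | Distance off centre | Angle off square |
|---|---|---|
| Wedge | about 0.5 mm | about 1° |
| Clip | about 1 mm | about 1° |
| Pink tile | under 0.5 mm | about 0.5° |
| White tile | about 1 mm | about 1° |
| Jar | 1–2 mm | round, not measured |

- **Orientation and contact:** both tiles are dimple up, the jar is upright, and the gripper was well clear of everything.
- **Finger length disagreed with the text:** the fingertips turned out to be about 14 mm behind the reported TCP, not 25 mm ahead of it. Because of this, my first try at the white tile closed on air above it without moving it. The jar was also gripped higher than I planned, at its cap. After that I reached lower, and every grasp held.
- **Jar check is less certain:** two views of the jar's cap differed by about 1.5 mm, and its body hid part of the ring. A rim of tray floor showed between jar and ring on the sides I could see.

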